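# Assemble an idler shaft in the alignment jig

### The job

Stand every bearing block lying ready on the bench (three or four of them) in the jig pocket of its own shape, with its bore in line with the guide plates. Then thread the shaft in from the end with the round pocket, through the near guide plate, every block and the far guide plate, until its square head is home against the near plate. Finally stand the green stop plug in the round pocket behind the head, and leave the other things on the bench where they are.

Things in the scene. Friction and masses are not known exactly. Their poses are not given: they have to be found in the camera images.
- jig: alignment jig, fixed: aluminium base 100 (x) x 390 (y) x 6 mm, from y = -150 to +240 mm. Origin on the bench, midway between two upright steel guide plates (70 mm wide, 14 mm thick, tops 76 mm above the bench; outer faces at y = +135 and -135 mm). Between them four pocket inserts at y = +90, +30, -30, -90 mm, in an order that changes; the shaft goes in from the +y side, where the round pocket is (y = +207 mm)
- near_bore (a point): centre of the mouth of the bore (round, diameter 16 mm, along y) on the outer (+y) face of the jig's near guide plate, 54 mm above the bench; axes as the jig's
- far_bore (a point): centre of the mouth of the bore (diameter 16 mm, in line with the near one) on the outer (-y) face of the far guide plate; axes as the jig's
- round_pocket (a point): centre of the floor of the round pocket (diameter 47 mm, 12 mm deep, rim 24 mm above the bench, floor 12 mm above the bench) in a black seat 60 x 56 mm
- nest_square_floor (a point): centre of the floor of the square pocket, 43 x 43 mm, 12 mm deep, in a black insert 90 x 58 x 18 mm on the jig's base (floor white, 12 mm above the bench, rim 24 mm above the bench); axes as the jig's, y along the jig
- nest_oblong_floor (a point): centre of the floor of the oblong pocket, 63 mm (x) x 33 mm (y), 12 mm deep, in a black insert 90 x 58 x 18 mm on the jig's base (floor white, 12 mm above the bench, rim 24 mm above the bench); axes as the jig's, y along the jig
- nest_cross_floor (a point): centre of the floor of the cross-shaped pocket, 51 x 51 mm with its four corners filled by 10 mm squares, 12 mm deep, in a black insert 90 x 58 x 18 mm on the jig's base (floor white, 12 mm above the bench, rim 24 mm above the bench); axes as the jig's, y along the jig
- nest_long_floor (a point): centre of the floor of the long pocket, 39 mm (x) x 53 mm (y), 12 mm deep, in a black insert 90 x 58 x 18 mm on the jig's base (floor white, 12 mm above the bench, rim 24 mm above the bench); axes as the jig's, y along the jig
- block_square_center (a point): centre (half-way up) of the loose bearing block square: blue block of square plan, 40 x 40 mm, 60 mm tall, 0.25 kg, painted above a dark steel foot 26 mm high; a bore of diameter 16 mm runs through along its y axis, 12 mm above this centre. Its lowest 4 mm are 2 mm slimmer all round. z up; half a turn makes no difference. May be absent
- block_oblong_center (a point): centre (half-way up) of the loose bearing block oblong: yellow block of oblong plan, 60 mm (x) x 30 mm (y), 60 mm tall, 0.25 kg, painted above a dark steel foot 26 mm high; a bore of diameter 16 mm runs through along its y axis, 12 mm above this centre. Its lowest 4 mm are 2 mm slimmer all round. z up; half a turn makes no difference. May be absent
- block_cross_center (a point): centre (half-way up) of the loose bearing block cross: red block of cross-shaped plan, 48 x 48 mm with a 10 mm square notch at each corner (arms 28 mm wide), 60 mm tall, 0.25 kg, painted above a dark steel foot 26 mm high; a bore of diameter 16 mm runs through along its y axis, 12 mm above this centre. Its lowest 4 mm are 2 mm slimmer all round. z up; half a turn makes no difference. May be absent
- block_long_center (a point): centre (half-way up) of the loose bearing block long: white block of long plan, 36 mm (x) x 50 mm (y), 60 mm tall, 0.25 kg, painted above a dark steel foot 26 mm high; a bore of diameter 16 mm runs through along its y axis, 12 mm above this centre. Its lowest 4 mm are 2 mm slimmer all round. z up; half a turn makes no difference. May be absent
- shaft_head (a point): centre of the orange square head (20 x 20 mm, 45 mm long along y) of the loose steel shaft, 0.14 kg in all. The round shaft, diameter 12 mm, starts at the head's -y face (22.5 mm from this centre) and runs 290 mm along -y; its last 15 mm taper to 6 mm. The head is too big for the bores. Lying on the bench the tip is a few mm lower than the head's axis
- shaft_tip (a point): end of the shaft's tapered tip, on its axis, 312.5 mm from the head's centre along the shaft's -y
- plug_center (a point): centre (half-way up) of the loose green round stop plug, diameter 44 mm, 50 mm tall, 0.2 kg, its lowest 16 mm of steel, its foot chamfered by 3 mm; z up when standing. In the round pocket it stands 5 mm behind the end of the head of a shaft that is fully home
- varnish_tin_center (a point): bystander: centre of a white and blue varnish tin, diameter 104 mm, 130 mm tall
- jar_center (a point): bystander: centre of a small white jar with a blue cap, diameter 54 mm, 70 mm tall
- tape_center (a point): bystander: centre of a roll of masking tape lying flat, diameter 90 mm, 24 mm tall
- sanding_block_center (a point): bystander: centre of a cork sanding block, 70 x 110 x 28 mm
- screwdriver_center (a point): bystander: middle of a screwdriver 200 mm long, lying along its x axis
- tin_lid_center (a point): bystander: centre of a dark round tin lid, diameter 90 mm, 6 mm thick
Mind the look-alikes: they are no part of the job. Leave any pink or purple look-alike of the part that bears block_cross_center alone.

How it is judged:
On the way, in this order (a step that is already met when the one before it is completed fails the run):
1. every block present stands in the pocket of its own shape (horizontal distance between block_square_center and nest_square_floor below 0.005 m and z of block_square_center in the frame of nest_square_floor between 0.024 and 0.034 m and angle between each of block_square_center, block_oblong_center, block_cross_center, block_long_center's own z axis and vertical below 0.12 rad and angle between the y axis of block_square_center and the y axis of nest_square_floor, either way round below 0.15 rad and horizontal distance between block_oblong_center and nest_oblong_floor below 0.005 m and z of block_oblong_center in the frame of nest_oblong_floor between 0.024 and 0.034 m and angle between the y axis of block_oblong_center and the y axis of nest_oblong_floor, either way round below 0.15 rad and horizontal distance between block_cross_center and nest_cross_floor below 0.005 m and z of block_cross_center in the frame of nest_cross_floor between 0.024 and 0.034 m and angle between the y axis of block_cross_center and the y axis of nest_cross_floor, either way round below 0.15 rad and horizontal distance between block_long_center and nest_long_floor below 0.005 m and z of block_long_center in the frame of nest_long_floor between 0.024 and 0.034 m and angle between the y axis of block_long_center and the y axis of nest_long_floor, either way round below 0.15 rad), for 0.2 s.
2. the shaft is through both guide plates, its head home against the near plate (y of shaft_head in the frame of jig between 0.15 and 0.1645 m and x of shaft_head in the frame of jig between -0.008 and 0.008 m and x of shaft_tip in the frame of jig between -0.008 and 0.008 m and z of shaft_tip in the frame of jig between 0.046 and 0.062 m and y of shaft_tip in the frame of jig between -0.165 and -0.145 m), for 0.2 s.
3. the stop plug stands in the round pocket behind the head (horizontal distance between plug_center and round_pocket below 0.005 m and z of plug_center in the frame of round_pocket between 0.019 and 0.029 m and angle between plug_center's own z axis and vertical below 0.12 rad), for 0.2 s.
At the end, for the whole second after the job is handed in: Each present block seated in the pocket of its shape (within 5 mm, upright, bore along the jig within 7 degrees); shaft through both guide plates, head within 7 mm of the near plate, tip 10 mm or more out of the far one; plug upright in the round pocket (within 5 mm); all at rest (all of step 1 and all of step 2 and all of step 3 and linear speed of each of block_square, block_oblong, block_cross, block_long, shaft, plug below 0.03 m/s); the robot touches nothing.
It fails at once if a bystander is pushed more than 4 cm from its place (distance of any of varnish_tin_center, jar_center, tape_center, sanding_block_center, screwdriver_center, tin_lid_center from where it was at the start of the episode above 0.04 m).
It fails at once if the varnish tin or the jar is tipped over (angle between any of varnish_tin_center, jar_center's own z axis and vertical above 0.6 rad).
Of block_square, block_oblong, block_cross, block_long only 3 to 4 are there at a start; the rules pass over those that are not, and their reading is None.
At some moment in a run one of block_square, block_cross, shaft, plug may be knocked a few centimetres aside while the robot is not near it.
Once in a run the grip may slacken for a moment while it holds something.
It also fails if it takes over 208 s, if anything falls off the work surface, if the arm or the gripper's body presses on something with over 40 N, if the wrist force passes 120 N, or if a joint passes its speed limit or range.

### The arm

A 7-joint arm with a two-finger parallel gripper is mounted at the origin on the work surface. World frame = base frame: x ahead of the robot, y to its left, z up, the work surface at z = 0. Lengths are in m, angles in rad, forces in N, time in s.
With the tool pointing down it reaches from about 0.425 to 0.875 m from the base axis. Payload 8.4 kg.
Tool frame: the origin (TCP) lies midway between the tips of the shut fingers; the grasp point (between the pads) lies 19 mm behind it; z points along the fingers, x is the direction in which the jaws open and shut, and the axes are right-handed (so a half turn about z gives the same grasp; the last joint's range is limited). The gripper opens to 87 mm and grips with 3 to 60 N. Pads are 19 mm wide; open, the fingers measure 117 mm over their backs; the gripper's body (75 mm by 190 mm) begins 51 mm behind the grasp point.
Start: joints at [-1.32, 0.333, 0.04, 1.465, -0.013, 1.343, -0.059], TCP at [0.223, 0.611, 0.223] pointing down, gripper open.
Joint ranges: [-2.58, 2.58], [-0.38, 2.09], [-1.3, 1.39], [0.25, 2.4], [-1.5, 4.64], [0.08, 2.09], [-2.65, 2.65]. Speed limits (rad/s): [2.22, 2.22, 2.79, 2.79, 3.14, 3.14, 3.14].

### API

Orientations are given as a 3x3 rotation matrix whose columns are the frame's x, y, z axes.
In Python, from cell import status, viewer, hand_in gives the robot as it stands.
- The arm moves only by the tool apply_moves, never from a script. Its argument "steps" is a list of rows, each an object of numbers: "x", "y", "z": the shift along the tool's x, y, z in cm; "rx", "ry", "rz": the turn, a rotation vector about the tool's x, y, z in degrees; "jaw": the closure, from 0 (fully open) to 1 (shut). In form: [{"x": .., "y": .., "z": .., "rx": .., "ry": .., "rz": .., "jaw": ..}, ...]. A call has 1 to 12 rows; each row is the pose to reach, as a shift and turn from the pose commanded when the call began, along the tool's axes at that moment; what a row does not reach only later rows make up. A row lasts 1/10 s, in which the tool goes at most 50 mm and 8.59 degrees, less where a joint would pass 70% of its speed; a pose out of reach is approached as far as the arm can. A call with a gripper value outside its range is refused whole. The fingers move at their own pace and stop on an object; "squeeze" is the grip in N (left out, the last holds). Time passes only in rows, so rows that repeat a pose let the fingers close. It gives the time, the measured TCP pose, the force and the opening at its end, in the units of the state.
- status.state(): the state, without advancing time (a new reading comes with each control period).
- viewer.camera(name): name is "scene" or "top" or "wrist"; returns a dict with "img" (480x640x3 uint8, blue, green, red), "depth" (480x640 float32, m along the optical axis (not along the pixel's ray), 0 where there is no reading), "vfov" (degrees; the focal length in pixels is half the picture's height over the tangent of half this angle, whatever the lens; pixels are square), "cx", "cy" (the principal point, pixels), "rvec" (rotation vector, rad) and "tvec" (3), from world to camera coordinates, as OpenCV has them. Camera axes: x right, y down, z forward; pixel columns grow to the right and rows downward; lengths in m; the calibration is good to about 2 mm. The wrist camera is an equidistant fisheye: a pixel r from the principal point sees the ray r / f radians off the axis. A picture is of the moment at which its call begins.
- hand_in(): hands the job in, once; it reports no verdict.
The state is a dict: "time_s": time; "q": joint angles; "qd": joint speeds; "tau": joint torques, N m; "tcp_pos": TCP position; "tcp_rot": TCP orientation; "contact_force": force on the tool from outside, world axes, zero at the start; "wrist_torque": the same for the moment, N m; "finger_gap": finger opening in m.
Only numpy, scipy, OpenCV 4.12 (cv2) and the standard library are available. Lean on these libraries where they do the work, as an engineer would, in place of code of your own. Each camera call takes 0.05 s, during which the arm holds its last target. There are 200 camera calls.

## Working session

There is one attempt and no reset: what is moved stays moved. The work goes in short steps, Python scripts to look and compute and a tool call to move; the robot and the scene stay as the last step left them, time stands still between calls to the robot, and variables do not carry over. Pictures are saved under pics/ and viewed, on a budget of 14 in all, crops included, one or two more only if the job needs it, and the job is handed in when it is done.

Besides the shell and the picture viewer there is one more tool, called after "Request:" in YAML: its name, and indented under it one key for each argument. apply_moves: Moves the arm, as the interface text tells. Its arguments: {"type":"object","properties":{"steps":{"type":"array","items":{"type":"object","properties":{"x":{"type":"number"},"y":{"type":"number"},"z":{"type":"number"},"rx":{"type":"number"},"ry":{"type":"number"},"rz":{"type":"number"},"jaw":{"type":"number"}}}},"squeeze":{"type":"number"}},"required":["steps"]}

```bash
ls; mkdir -p pics; cat > h.py <<'E'
import numpy as np, cv2, sys
from cell import status, viewer
def cam(n):
    c=viewer.camera(n); c['R']=cv2.Rodrigues(np.array(c['rvec'],float))[0]; c['t']=np.array(c['tvec'],float).ravel()
    c['f']=c['img'].shape[0]/2/np.tan(np.radians(c['vfov'])/2); c['n']=n; return c
def cloud(c):
    h,w=c['depth'].shape; v,u=np.mgrid[0:h,0:w].astype(float)
    x=(u-c['cx'])/c['f']; y=(v-c['cy'])/c['f']
    if c['n']=='wrist':
        r=np.hypot(x,y); k=np.where(r>1e-9,np.tan(np.minimum(r,1.5))/np.maximum(r,1e-9),1); x=x*k; y=y*k
    d=c['depth']; P=np.dstack([x*d,y*d,d]); W=(P-c['t'])@c['R']; W[d==0]=np.nan; return W
def proj(c,p):
    q=c['R']@np.array(p,float)+c['t']; return c['f']*q[0]/q[2]+c['cx'],c['f']*q[1]/q[2]+c['cy']
E
python3 - <<'E'
from h import *
import pickle
for n in('top','scene'):
    c=cam(n); cv2.imwrite(f'pics/{n}0.png',c['img']); pickle.dump(c,open(f'{n}0.pkl','wb'))
    print(n,c['vfov'],c['cx'],c['cy'],-c['R'].T@c['t'],c['R'].round(2).tolist())
print(status.state())
E
```

```text
pics
top 46.20342560945934 319.93429038989996 242.995572651485 [ 0.28511289 -0.00950142  1.42533498] [[0.07, -1.0, 0.0], [-0.98, -0.07, -0.2], [0.2, 0.01, -0.98]]
scene 49.356787603690584 318.7542698698587 238.88390682454545 [ 1.29086493 -0.78083278  0.99442832] [[0.73, 0.68, 0.02], [0.46, -0.47, -0.76], [-0.51, 0.56, -0.65]]
{'time_s': 0.1, 'q': array([-1.32022396,  0.333848  ,  0.03986825,  1.46618512, -0.01338653,
        1.34326383, -0.05850621]), 'qd': array([ 0.00047588, -0.00194201,  0.00042346, -0.00262991, -0.00087765,
       -0.00014554, -0.00056459]), 'tau': array([ 6.05691646e-03, -6.57819271e+01,  1.34144917e+00, -4.04698634e+01,
       -5.94823225e-02,  4.10456909e-02,  4.32952208e-05]), 'tcp_pos': array([0.22262829, 0.61024523, 0.221742  ]), 'tcp_rot': array([[ 3.42696859e-01,  9.39445959e-01, -3.90229025e-04],
       [ 9.39444945e-01, -3.42697064e-01, -1.38464354e-03],
       [-1.43452812e-03,  1.07914307e-04, -9.99998965e-01]]), 'contact_force': array([ 0.5466032 , -0.24209256,  0.5547258 ]), 'wrist_torque': array([ 0.04385373, -0.02960325, -0.04443445]), 'finger_gap': 0.08720715137174705}
```

View pics/top0.png

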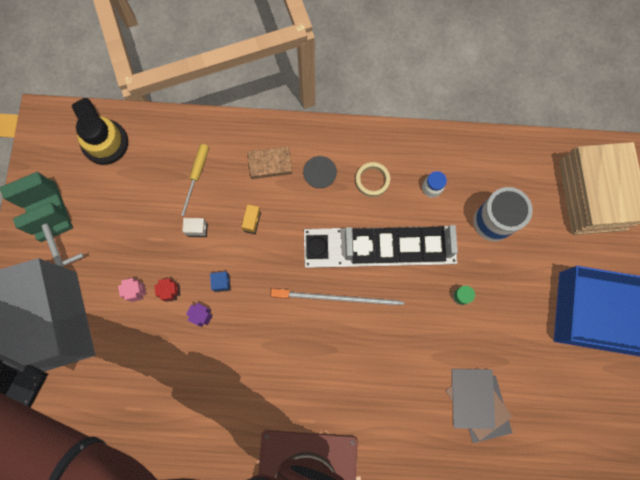

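View pics/scene0.png

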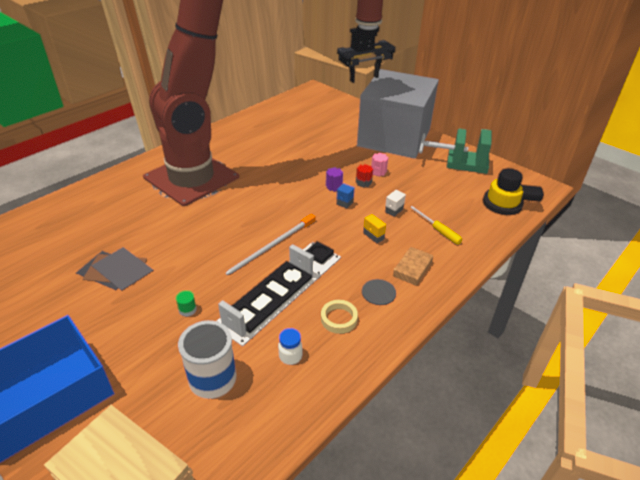

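```bash
cat >> h.py <<'E'
def blob(W,uv,zlo,zhi,win=20):
    u,v=uv; S=W[max(0,v-win):v+win,max(0,u-win):u+win].reshape(-1,3)
    S=S[(S[:,2]>zlo)&(S[:,2]<zhi)]
    r=cv2.minAreaRect((S[:,:2]*1000).astype(np.float32)); return S,r
E
python3 - <<'E'
from h import *
import pickle
c=pickle.load(open('top0.pkl','rb')); W=cloud(c)
for n,uv in dict(red=(166,289),pink=(130,289),purple=(199,314),blue=(220,281),white=(194,227),yellow=(251,218),plug=(465,295)).items():
    lo=.04 if n=='plug' else .05
    S,r=blob(W,uv,lo,.08,15)
    print(n,len(S),S.mean(0).round(4),S[:,2].std().round(4),'rect',np.round(r[0],1),np.round(r[1],1),round(r[2],1))
for n,uv in dict(jigc_left=(306,230),head=(280,294),tip=(402,303),cross=(363,246),obl=(386,245),lng=(410,244),sq=(433,244),nearpl=(347,241),farpl=(452,244),rnd=(317,247),tin=(505,210),jar=(436,182)).items(): print(n,W[uv[1],uv[0]].round(4))
im=c['img']
S=cv2.resize(im[200:310,265:475],None,fx=3.8,fy=3.8,interpolation=cv2.INTER_CUBIC); cv2.imwrite('pics/jig0.png',S)
S=cv2.resize(im[205:335,110:270],None,fx=4.6,fy=4.6,interpolation=cv2.INTER_CUBIC); cv2.imwrite('pics/blk0.png',S)
E
```

```text
red 353 [0.432  0.3746 0.0593] 0.0031 rect [432.5 375. ] [49.6 49.1] 15.1
pink 349 [0.4261 0.4621 0.0595] 0.0033 rect [426.2 462.5] [49.2 49.2] 15.5
purple 340 [0.3766 0.289  0.0598] 0.0031 rect [376.6 289.4] [49.3 46.6] 67.8
blue 282 [0.4612 0.246  0.0595] 0.003 rect [461.5 246.4] [40.8 40.6] 9.3
white 306 [0.5945 0.3236 0.0595] 0.0033 rect [594.5 324.8] [37.4 52.5] 4.1
yellow 305 [0.6256 0.1839 0.0594] 0.0032 rect [626.5 184.5] [30.9 61.2] 80.3
plug 275 [ 0.4691 -0.3589  0.0502] 0.0033 rect [ 469.7 -359.6] [43. 43.] 31.0
jigc_left [0.6129 0.0427 0.0058]
head [0.4414 0.0954 0.0172]
tip [ 0.4405 -0.2123  0.0079]
cross [ 0.578  -0.106   0.0186]
obl [ 0.5857 -0.165   0.0132]
lng [ 0.5928 -0.2266  0.0119]
sq [ 0.5972 -0.2859  0.0102]
nearpl [ 0.5762 -0.0623  0.0746]
farpl [ 0.5862 -0.3199  0.0745]
rnd [0.568  0.011  0.0156]
tin [ 0.6633 -0.4296  0.1366]
jar [ 0.7447 -0.2779  0.0685]
```

View pics/jig0.png

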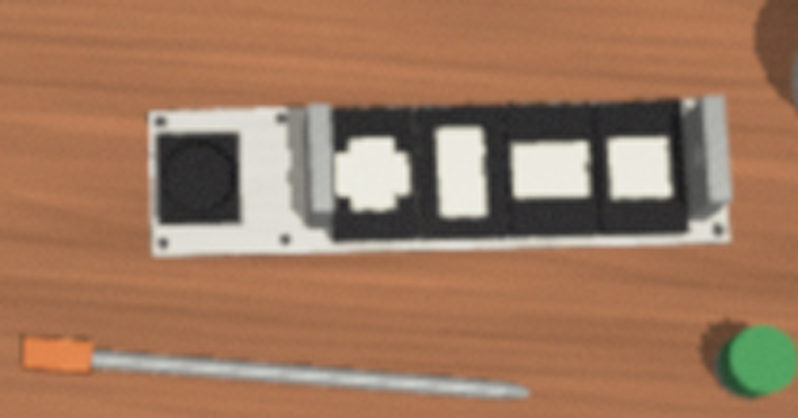

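View pics/blk0.png

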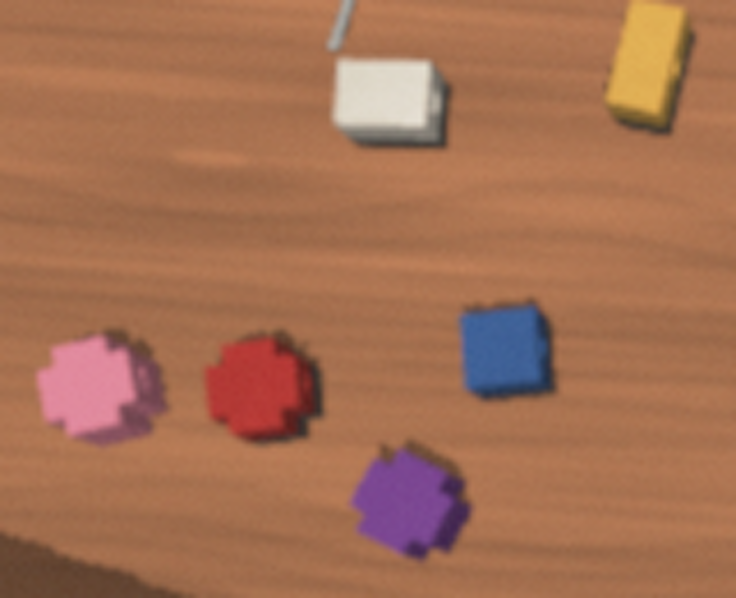

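```bash
python3 - <<'E'
from h import *
import pickle
c=pickle.load(open('scene0.pkl','rb')); im=c['img']
cv2.imwrite('pics/sb0.png',cv2.resize(im[150:250,315:415],None,fx=6,fy=6,interpolation=cv2.INTER_CUBIC))
c=pickle.load(open('top0.pkl','rb'))
def ray(u,v,z):
    d=c['R'].T@np.array([(u-c['cx'])/c['f'],(v-c['cy'])/c['f'],1]); o=-c['R'].T@c['t']; return o+d*(z-o[2])/d[2]
f=lambda a,b,z:ray(265+(a+.5)/3.8-.5,200+(b+.5)/3.8-.5,z)
for p,z in [((149,111),.006),((154,255),.006),((730,240),.006),((281,119),.006),((285,240),.006),((718,229),.006),((160,122),.006),((163,243),.006)]: print(p,f(*p,z).round(4))
print('head',[f(*p,.02).round(4) for p in [(22,336),(22,370),(92,342),(90,376)]],'tip',f(528,392,.008).round(4),'shaft',f(92,358,.016).round(4))
W=cloud(c)
# plate tops
S=W[200:310,265:475].reshape(-1,3); P=S[(S[:,2]>.066)&(S[:,2]<.09)]
for s in (P[P[:,1]>-.2],P[P[:,1]<-.2]):
    print(len(s),cv2.minAreaRect((s[:,:2]*1000).astype(np.float32)))
E
```

```text
(149, 111) [0.6155 0.0484 0.006 ]
(154, 255) [0.5166 0.0379 0.006 ]
(730, 240) [ 0.5531 -0.3487  0.006 ]
(281, 119) [ 0.616  -0.0417  0.006 ]
(285, 240) [ 0.5328 -0.0494  0.006 ]
(718, 229) [ 0.5601 -0.3404  0.006 ]
(160, 122) [0.6083 0.0404 0.006 ]
(163, 243) [0.5252 0.0324 0.006 ]
head [array([0.4544, 0.1204, 0.02  ]), array([0.432 , 0.1185, 0.02  ]), array([0.4536, 0.074 , 0.02  ]), array([0.4311, 0.0736, 0.02  ])] tip [ 0.4413 -0.2162  0.008 ] shaft [0.4435 0.0734 0.016 ]
170 ((576.7650756835938, -66.0722885131836), (70.31883239746094, 14.251802444458008), 5.3630051612854)
187 ((599.7274780273438, -321.1072082519531), (68.90752410888672, 15.943501472473145), 5.208004474639893)
```

View pics/sb0.png

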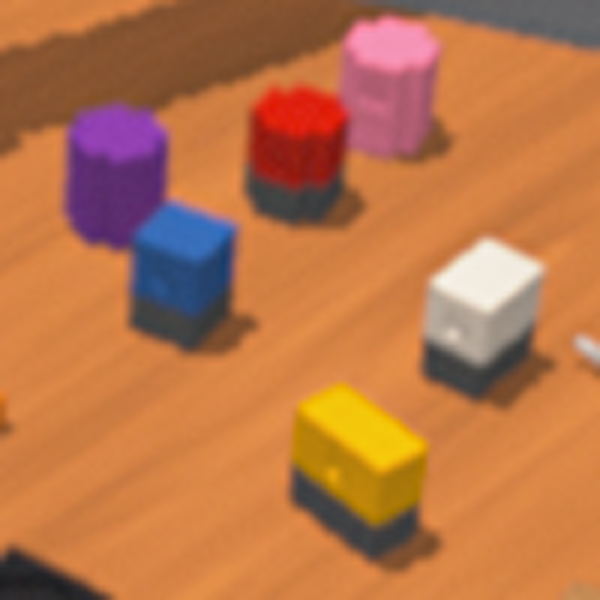

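```bash
cat >> h.py <<'E'
from scipy.spatial.transform import Rotation as Ro
def rot(yaw,flip=False):
    a=np.radians(yaw); X=np.array([np.cos(a),np.sin(a),0]); Z=np.array([0,0,-1.]); return np.c_[X,np.cross(Z,X),Z]
def rel(*tg):
    "tg: (pos,yaw of tool x)  -> shift cm and rotvec deg in the tool frame"
    s=status.state(); R=s['tcp_rot']; p=s['tcp_pos']
    for pos,yaw in tg:
        T=min((rot(yaw),rot(yaw+180)),key=lambda T:abs(s['q'][6]-0)*0+np.linalg.norm(Ro.from_matrix(R.T@T).as_rotvec()))
        print('->',np.round(pos,4),'xyz',np.round(R.T@(np.array(pos)-p)*100,2),'r',np.round(Ro.from_matrix(R.T@T).as_rotvec(degrees=True),2))
E
python3 - <<'E'
from h import *
import pickle
W=cloud(pickle.load(open('top0.pkl','rb'))); S=W[250:380,0:100].reshape(-1,3)
B=S[(S[:,2]>.03)]
print(np.nanmin(B,0),np.nanmax(B,0)); 
for v in range(262,372,18): print([tuple(W[v,u].round(2)) for u in range(4,100,16)])
rel(([.461,.246,.222],9.3))
E
```

```text
[0.21241802 0.50845456 0.03000935] [0.5090809  0.70146332 0.39539427]
[(np.float64(0.48), np.float64(0.81), np.float64(-0.0)), (np.float64(0.48), np.float64(0.77), np.float64(0.0)), (np.float64(0.46), np.float64(0.63), np.float64(0.2)), (np.float64(0.49), np.float64(0.69), np.float64(-0.01)), (np.float64(0.48), np.float64(0.62), np.float64(0.06)), (np.float64(0.49), np.float64(0.6), np.float64(0.0))]
[(np.float64(0.41), np.float64(0.69), np.float64(0.2)), (np.float64(0.41), np.float64(0.65), np.float64(0.21)), (np.float64(0.42), np.float64(0.62), np.float64(0.2)), (np.float64(0.42), np.float64(0.61), np.float64(0.15)), (np.float64(0.44), np.float64(0.61), np.float64(0.06)), (np.float64(0.45), np.float64(0.6), np.float64(-0.0))]
[(np.float64(0.37), np.float64(0.68), np.float64(0.2)), (np.float64(0.37), np.float64(0.65), np.float64(0.2)), (np.float64(0.38), np.float64(0.61), np.float64(0.21)), (np.float64(0.38), np.float64(0.59), np.float64(0.17)), (np.float64(0.39), np.float64(0.59), np.float64(0.08)), (np.float64(0.4), np.float64(0.59), np.float64(-0.0))]
[(np.float64(0.33), np.float
[... 697 characters left out ...]
at64(0.26), np.float64(0.62), np.float64(0.2)), (np.float64(0.26), np.float64(0.59), np.float64(0.2)), (np.float64(0.26), np.float64(0.56), np.float64(0.2)), (np.float64(0.27), np.float64(0.55), np.float64(0.15)), (np.float64(0.27), np.float64(0.55), np.float64(0.06))]
[(np.float64(0.23), np.float64(0.55), np.float64(0.39)), (np.float64(0.22), np.float64(0.65), np.float64(0.14)), (np.float64(0.23), np.float64(0.53), np.float64(0.32)), (np.float64(0.22), np.float64(0.64), np.float64(0.0)), (np.float64(0.22), np.float64(0.6), np.float64(-0.0)), (np.float64(0.22), np.float64(0.57), np.float64(-0.0))]
-> [0.461 0.246 0.222] xyz [-2.605e+01  3.488e+01  2.000e-02] r [5.000e-02 7.000e-02 6.066e+01]
```

Request:
apply_moves:
  steps:
    - {"z": -5}
    - {"x": -26, "y": 34.9, "z": -5, "rz": 60.7}
    - {"x": -26, "y": 34.9, "z": -5, "rz": 60.7}
    - {"x": -26, "y": 34.9, "z": -5, "rz": 60.7}
    - {"x": -26, "y": 34.9, "z": -5, "rz": 60.7}
    - {"x": -26, "y": 34.9, "z": -5, "rz": 60.7}
    - {"x": -26, "y": 34.9, "z": -5, "rz": 60.7}
    - {"x": -26, "y": 34.9, "z": -5, "rz": 60.7}
    - {"x": -26, "y": 34.9, "z": -5, "rz": 60.7}
    - {"x": -26, "y": 34.9, "z": 2, "rz": 60.7}
    - {"x": -26, "y": 34.9, "z": 2, "rz": 60.7}
    - {"x": -26, "y": 34.9, "z": 2, "rz": 60.7}

```text
schema error: expected keys x, y, z, rx, ry, rz, jaw
```

```bash
python3 - <<'E'
from h import *
import pickle
s=status.state(); print(s['time_s'],s['tcp_pos'],s['q'].round(2))
c=cam('wrist'); pickle.dump(c,open('w1.pkl','wb')); cv2.imwrite('pics/w1.png',c['img']); print(c['vfov'],c['cx'],c['cy'],(-c['R'].T@c['t'])-s['tcp_pos'],s['tcp_rot'].T@c['R'].T)
E
```

```text
0.1 [0.22262829 0.61024523 0.221742  ] [-1.32  0.33  0.04  1.47 -0.01  1.34 -0.06]
65.70646984690485 311.8561513587587 241.473779063213 [-0.06200163  0.02386303  0.16155663] [[ 9.99999873e-01  1.84911883e-04  4.68747230e-04]
 [-2.94936018e-04  9.69031789e-01  2.46935833e-01]
 [-4.08569597e-04 -2.46935940e-01  9.69031720e-01]]
```

View pics/w1.png

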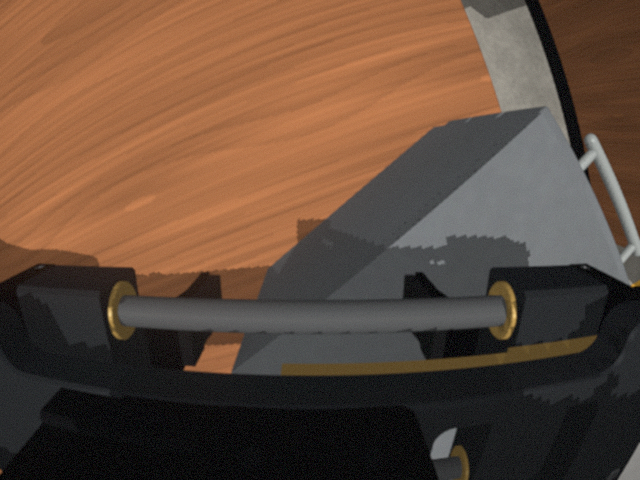

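Request:
apply_moves:
  steps:
    - {"x": 0, "y": 0, "z": -5, "rx": 0, "ry": 0, "rz": 0, "jaw": 0}
    - {"x": -29, "y": 39, "z": -5, "rx": 0, "ry": 0, "rz": 60.7, "jaw": 0}
    - {"x": -29, "y": 39, "z": -5, "rx": 0, "ry": 0, "rz": 60.7, "jaw": 0}
    - {"x": -29, "y": 39, "z": -5, "rx": 0, "ry": 0, "rz": 60.7, "jaw": 0}
    - {"x": -29, "y": 39, "z": -5, "rx": 0, "ry": 0, "rz": 60.7, "jaw": 0}
    - {"x": -29, "y": 39, "z": -5, "rx": 0, "ry": 0, "rz": 60.7, "jaw": 0}
    - {"x": -29, "y": 39, "z": -5, "rx": 0, "ry": 0, "rz": 60.7, "jaw": 0}
    - {"x": -29, "y": 39, "z": -5, "rx": 0, "ry": 0, "rz": 60.7, "jaw": 0}
    - {"x": -29, "y": 39, "z": 2, "rx": 0, "ry": 0, "rz": 60.7, "jaw": 0}
    - {"x": -29, "y": 39, "z": 2, "rx": 0, "ry": 0, "rz": 60.7, "jaw": 0}
    - {"x": -29, "y": 39, "z": 2, "rx": 0, "ry": 0, "rz": 60.7, "jaw": 0}
    - {"x": -29, "y": 39, "z": 2, "rx": 0, "ry": 0, "rz": 60.7, "jaw": 0}

```text
time_s: 1.35
tcp_pos: [0.4911, 0.1976, 0.1999]
tcp_rot: [[0.988, 0.153, -0.002], [0.153, -0.988, -0.004], [-0.003, 0.004, -1.0]]
contact_force: [-0.1, -0.6, 0.3]
finger_gap: 0.0869
```

```bash
python3 - <<'E'
from h import *
import pickle
s=status.state(); print(s['time_s'],s['tcp_pos'],s['q'].round(2),s['contact_force'])
c=cam('wrist'); pickle.dump(c,open('w1.pkl','wb')); cv2.imwrite('pics/w2.png',c['img'])
E
```

```text
1.35 [0.49110591 0.19755657 0.19991356] [-0.9   0.1   0.46  1.81 -0.04  1.25 -0.27] [-0.09714275 -0.59656479  0.25262221]
```

View pics/w2.png

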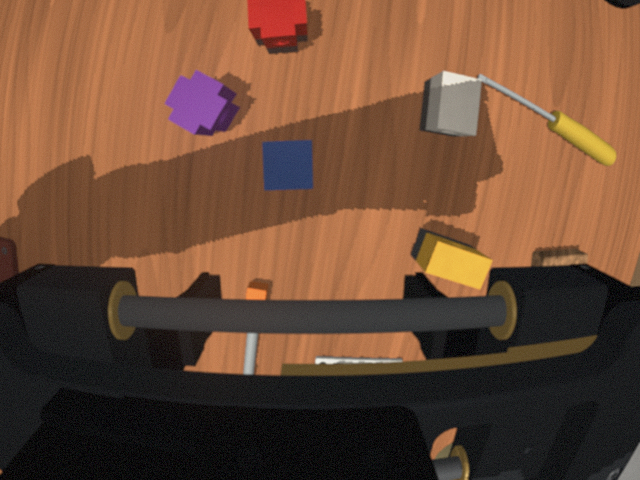

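```bash
python3 - <<'E'
from h import *
import pickle
c=pickle.load(open('w1.pkl','rb')); W=cloud(c)
for n,uv in dict(red=(278,18),purple=(199,102),blue=(288,165),white=(455,97),yellow=(456,262)).items():
    S,r=blob(W,uv,.055,.066,38)
    print(n,len(S),S.mean(0).round(4),S[:,2].std().round(4),'rect',np.round(r[0],1),np.round(r[1],1),round(r[2],1))
cv2.imwrite('pics/w2r.png',cv2.resize(c['img'][0:60,240:320],None,fx=6,fy=6,interpolation=cv2.INTER_CUBIC))
rel(([.461,.246,.1],9.3))
E
```

```text
red 1945 [0.4352 0.371  0.0593] 0.0009 rect [435.5 371.1] [48.3 37.3] 11.3
purple 2572 [0.38   0.291  0.0593] 0.0008 rect [379.1 291.3] [48.3 49.5] 67.6
blue 2392 [0.4637 0.2483 0.0594] 0.0007 rect [463.6 248.2] [40.3 40. ] 9.5
white 2314 [0.5968 0.3258 0.0594] 0.0009 rect [597.7 326.4] [37.5 50.8] 3.1
yellow 1984 [0.6267 0.1867 0.0594] 0.0009 rect [628.5 186.1] [30.7 61.4] 81.2
-> [0.461 0.246 0.1  ] xyz [-2.17 -4.97 10.08] r [ 0.12  0.14 -0.39]
```

View pics/w2r.png

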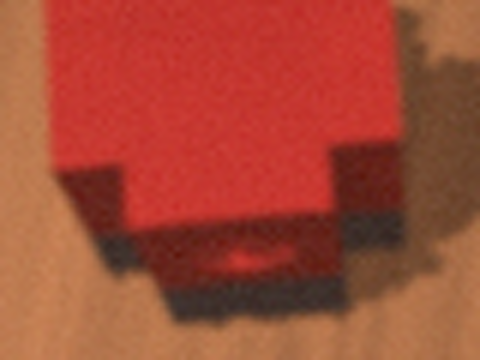

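Request:
apply_moves:
  squeeze: 30
  steps:
    - {"x": -1.93, "y": -5.43, "z": 5, "rx": 0, "ry": 0, "rz": -0.6, "jaw": 0}
    - {"x": -1.93, "y": -5.43, "z": 8, "rx": 0, "ry": 0, "rz": -0.6, "jaw": 0}
    - {"x": -1.93, "y": -5.43, "z": 12, "rx": 0, "ry": 0, "rz": -0.6, "jaw": 0}
    - {"x": -1.93, "y": -5.43, "z": 15, "rx": 0, "ry": 0, "rz": -0.6, "jaw": 0}
    - {"x": -1.93, "y": -5.43, "z": 17.8, "rx": 0, "ry": 0, "rz": -0.6, "jaw": 0}
    - {"x": -1.93, "y": -5.43, "z": 17.8, "rx": 0, "ry": 0, "rz": -0.6, "jaw": 0}
    - {"x": -1.93, "y": -5.43, "z": 17.8, "rx": 0, "ry": 0, "rz": -0.6, "jaw": 0.6}
    - {"x": -1.93, "y": -5.43, "z": 17.8, "rx": 0, "ry": 0, "rz": -0.6, "jaw": 1}
    - {"x": -1.93, "y": -5.43, "z": 17.8, "rx": 0, "ry": 0, "rz": -0.6, "jaw": 1}
    - {"x": -1.93, "y": -5.43, "z": 17.8, "rx": 0, "ry": 0, "rz": -0.6, "jaw": 1}
    - {"x": -1.93, "y": -5.43, "z": 17.8, "rx": 0, "ry": 0, "rz": -0.6, "jaw": 1}
    - {"x": -1.93, "y": -5.43, "z": 17.8, "rx": 0, "ry": 0, "rz": -0.6, "jaw": 1}

```text
time_s: 2.6
tcp_pos: [0.4621, 0.2551, 0.0249]
tcp_rot: [[0.985, 0.171, 0.0], [0.171, -0.985, 0.0], [0.0, -0.0, -1.0]]
contact_force: [0.3, -0.2, -0.4]
finger_gap: 0.0469
```

Request:
apply_moves:
  squeeze: 30
  steps:
    - {"x": 0, "y": 0.7, "z": 0.2, "rx": 0, "ry": 0, "rz": 0, "jaw": 0.4}
    - {"x": 0, "y": 0.7, "z": 0.2, "rx": 0, "ry": 0, "rz": 0, "jaw": 0.4}
    - {"x": 0, "y": 0.7, "z": 0.2, "rx": 0, "ry": 0, "rz": 0, "jaw": 1}
    - {"x": 0, "y": 0.7, "z": 0.2, "rx": 0, "ry": 0, "rz": 0, "jaw": 1}
    - {"x": 0, "y": 0.7, "z": 0.2, "rx": 0, "ry": 0, "rz": 0, "jaw": 1}
    - {"x": 0, "y": 0.7, "z": 0.2, "rx": 0, "ry": 0, "rz": 0, "jaw": 1}
    - {"x": 0, "y": 0.7, "z": 0.2, "rx": 0, "ry": 0, "rz": 0, "jaw": 1}
    - {"x": 0, "y": 0.7, "z": 0.2, "rx": 0, "ry": 0, "rz": 0, "jaw": 1}
    - {"x": 0, "y": 0.7, "z": -4, "rx": 0, "ry": 0, "rz": 0, "jaw": 1}
    - {"x": 0, "y": 0.7, "z": -8, "rx": 0, "ry": 0, "rz": 0, "jaw": 1}
    - {"x": 0, "y": 0.7, "z": -12, "rx": 0, "ry": 0, "rz": 0, "jaw": 1}
    - {"x": 0, "y": 0.7, "z": -12, "rx": 0, "ry": 0, "rz": 0, "jaw": 1}

```text
time_s: 3.8
tcp_pos: [0.4658, 0.2496, 0.1497]
tcp_rot: [[0.985, 0.171, 0.006], [0.171, -0.985, 0.005], [0.007, -0.004, -1.0]]
contact_force: [0.4, 0.3, -2.4]
finger_gap: 0.0396
```

```bash
python3 - <<'E'
from h import *
s=status.state();print(s['tcp_pos'],s['finger_gap'])
rel(([.579,-.06,.145],5.1))
E
```

```text
[0.46582655 0.24961883 0.14974423] 0.039572023646301906
-> [ 0.579 -0.06   0.145] xyz [ 5.86 32.44  0.38] r [-0.26 -0.4   4.74]
```

Request:
apply_moves:
  steps:
    - {"x": 0, "y": 4, "z": -10, "rx": 0, "ry": 0, "rz": 0, "jaw": 1}
    - {"x": 0, "y": 8, "z": -10, "rx": 0, "ry": 0, "rz": 0, "jaw": 1}
    - {"x": 3.4, "y": 50, "z": -10, "rx": -0.2, "ry": -0.4, "rz": 4.7, "jaw": 1}
    - {"x": 3.4, "y": 50, "z": -10, "rx": -0.2, "ry": -0.4, "rz": 4.7, "jaw": 1}
    - {"x": 3.4, "y": 50, "z": -10, "rx": -0.2, "ry": -0.4, "rz": 4.7, "jaw": 1}
    - {"x": 3.4, "y": 50, "z": -10, "rx": -0.2, "ry": -0.4, "rz": 4.7, "jaw": 1}
    - {"x": 3.4, "y": 50, "z": -10, "rx": -0.2, "ry": -0.4, "rz": 4.7, "jaw": 1}
    - {"x": 3.4, "y": 50, "z": -10, "rx": -0.2, "ry": -0.4, "rz": 4.7, "jaw": 1}
    - {"x": 3.4, "y": 50, "z": -10, "rx": -0.2, "ry": -0.4, "rz": 4.7, "jaw": 1}
    - {"x": 3.4, "y": 50, "z": -10, "rx": -0.2, "ry": -0.4, "rz": 4.7, "jaw": 1}
    - {"x": 3.4, "y": 50, "z": -10, "rx": -0.2, "ry": -0.4, "rz": 4.7, "jaw": 1}
    - {"x": 3.4, "y": 50, "z": -10, "rx": -0.2, "ry": -0.4, "rz": 4.7, "jaw": 1}

```text
time_s: 5.0
tcp_pos: [0.5806, -0.2466, 0.2433]
tcp_rot: [[0.997, 0.081, -0.009], [0.081, -0.997, -0.009], [-0.009, 0.008, -1.0]]
contact_force: [-0.9, -0.4, -2.2]
finger_gap: 0.0398
```

Request:
apply_moves:
  steps:
    - {"x": 0, "y": 0, "z": 0, "rx": 0, "ry": 0, "rz": 0, "jaw": 1}
    - {"x": 0, "y": 0, "z": 0, "rx": 0, "ry": 0, "rz": 0, "jaw": 1}
    - {"x": 0, "y": 0, "z": 0, "rx": 0, "ry": 0, "rz": 0, "jaw": 1}

```text
time_s: 5.3
tcp_pos: [0.5825, -0.237, 0.2442]
tcp_rot: [[0.996, 0.092, -0.007], [0.092, -0.996, -0.003], [-0.007, 0.003, -1.0]]
contact_force: [0.2, 0.0, -1.7]
finger_gap: 0.0397
```

```bash
python3 - <<'E'
from h import *
import pickle
s=status.state();print(s['time_s'],s['tcp_pos'],s['finger_gap'],s['tcp_rot'].round(3).tolist())
c=cam('wrist'); pickle.dump(c,open('w3.pkl','wb')); cv2.imwrite('pics/w3.png',c['img'])
W=cloud(c); im=c['img'].astype(int)
S=W.reshape(-1,3); 
m=(S[:,2]>.072)&(S[:,2]<.08)&(S[:,1]<.02)&(abs(S[:,0]-.59)<.06)
for s in (S[m&(S[:,1]>-.2)],S[m&(S[:,1]<-.2)]):
    if len(s): print('plate',len(s),s.mean(0),cv2.minAreaRect((s[:,:2]*1000).astype(np.float32)))
wh=(im.min(2)>150)&(W[...,2]<.02)&(W[...,2]>.008)
n,l,st,ce=cv2.connectedComponentsWithStats(wh.astype(np.uint8))
for i in range(1,n):
    if st[i,4]>150:
        q=W[l==i]; print(st[i],q.mean(0).round(4),np.median(q[:,2]).round(4),np.round(sum(map(list,[cv2.minAreaRect((q[:,:2]*1000).astype(np.float32))[0],cv2.minAreaRect((q[:,:2]*1000).astype(np.float32))[1]]),[]),1),cv2.minAreaRect((q[:,:2]*1000).astype(np.float32))[2])
E
```

```text
5.3 [ 0.58246701 -0.23696798  0.24416647] 0.03973742922305575 [[0.996, 0.092, -0.007], [0.092, -0.996, -0.003], [-0.007, 0.003, -1.0]]
plate 1152 [ 0.57995361 -0.06534454  0.07538674] ((580.0537719726562, -65.23193359375), (69.52020263671875, 14.774202346801758), 5.261853218078613)
[ 188    2   23  178 1234] [ 0.4459 -0.1122  0.0119] 0.012 [ 445.6 -111.2  202.2    9.7] 89.7863540649414
[ 301   65   48   45 1773] [ 0.583  -0.1026  0.0114] 0.0114 [ 582.9 -102.6   49.3   48.5] 5.385120868682861
[ 295  127   60   32 1742] [ 0.5884 -0.1621  0.0114] 0.0114 [ 588.5 -162.1   62.    33. ] 5.470324993133545
[ 307  176   37   48 1676] [ 0.5941 -0.2227  0.0114] 0.0113 [ 594.5 -223.    38.2   51.2] 5.5117645263671875
[306 237  39   8 304] [ 0.5989 -0.2677  0.0114] 0.0114 [ 598.9 -266.9   41.    10.3] 5.70207405090332
```

View pics/w3.png

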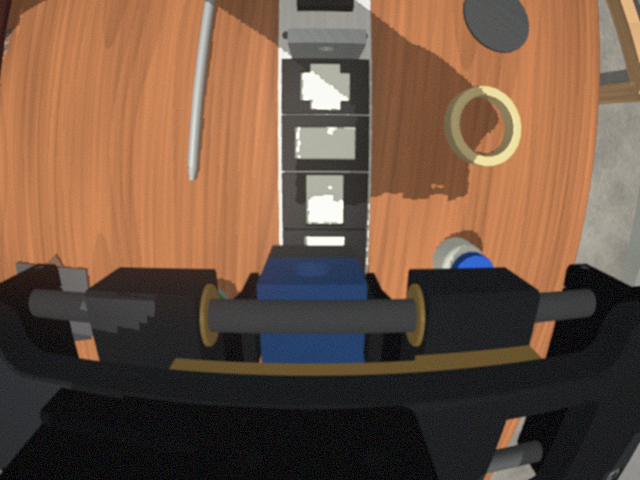

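```bash
python3 - <<'E'
from h import *
rel(([.600,-.2824,.10],5.4),([.600,-.2824,.05],5.4),([.600,-.2824,.035],5.4))
E
```

```text
-> [ 0.6    -0.2824  0.1   ] xyz [ 1.42  4.64 14.44] r [ 0.17  0.39 -0.11]
-> [ 0.6    -0.2824  0.05  ] xyz [ 1.46  4.62 19.44] r [ 0.17  0.39 -0.11]
-> [ 0.6    -0.2824  0.035 ] xyz [ 1.47  4.62 20.94] r [ 0.17  0.39 -0.11]
```

Request:
apply_moves:
  steps:
    - {"x": 1.42, "y": 4.64, "z": 5, "rx": 0.17, "ry": 0.39, "rz": -0.1, "jaw": 1}
    - {"x": 1.42, "y": 4.64, "z": 10, "rx": 0.17, "ry": 0.39, "rz": -0.1, "jaw": 1}
    - {"x": 1.42, "y": 4.64, "z": 14, "rx": 0.17, "ry": 0.39, "rz": -0.1, "jaw": 1}
    - {"x": 1.42, "y": 4.64, "z": 14.4, "rx": 0.17, "ry": 0.39, "rz": -0.1, "jaw": 1}
    - {"x": 1.44, "y": 4.63, "z": 14.4, "rx": 0.17, "ry": 0.39, "rz": -0.1, "jaw": 1}
    - {"x": 1.44, "y": 4.63, "z": 17, "rx": 0.17, "ry": 0.39, "rz": -0.1, "jaw": 1}
    - {"x": 1.44, "y": 4.63, "z": 18.5, "rx": 0.17, "ry": 0.39, "rz": -0.1, "jaw": 1}
    - {"x": 1.47, "y": 4.62, "z": 19.2, "rx": 0.17, "ry": 0.39, "rz": -0.1, "jaw": 1}
    - {"x": 1.47, "y": 4.62, "z": 19.6, "rx": 0.17, "ry": 0.39, "rz": -0.1, "jaw": 1}
    - {"x": 1.47, "y": 4.62, "z": 20, "rx": 0.17, "ry": 0.39, "rz": -0.1, "jaw": 1}
    - {"x": 1.47, "y": 4.62, "z": 20, "rx": 0.17, "ry": 0.39, "rz": -0.1, "jaw": 1}

```text
time_s: 6.45
tcp_pos: [0.5999, -0.2843, 0.045]
tcp_rot: [[0.996, 0.092, 0.0], [0.092, -0.996, -0.001], [0.0, 0.001, -1.0]]
contact_force: [0.9, -0.2, -2.6]
finger_gap: 0.0395
```

Request:
apply_moves:
  steps:
    - {"x": 0, "y": -0.1, "z": 0.3, "rx": 0, "ry": 0, "rz": 0, "jaw": 1}
    - {"x": 0, "y": -0.1, "z": 0.5, "rx": 0, "ry": 0, "rz": 0, "jaw": 1}
    - {"x": 0, "y": -0.1, "z": 0.7, "rx": 0, "ry": 0, "rz": 0, "jaw": 1}
    - {"x": 0, "y": -0.1, "z": 0.85, "rx": 0, "ry": 0, "rz": 0, "jaw": 1}
    - {"x": 0, "y": -0.1, "z": 1, "rx": 0, "ry": 0, "rz": 0, "jaw": 1}
    - {"x": 0, "y": -0.1, "z": 1, "rx": 0, "ry": 0, "rz": 0, "jaw": 1}

```text
time_s: 7.05
tcp_pos: [0.5997, -0.2833, 0.0346]
tcp_rot: [[0.996, 0.092, 0.0], [0.092, -0.996, -0.001], [-0.0, 0.001, -1.0]]
contact_force: [-0.1, 0.0, -0.7]
finger_gap: 0.0399
```

Request:
apply_moves:
  steps:
    - {"x": 0, "y": 0, "z": 0, "rx": 0, "ry": 0, "rz": 0, "jaw": 0}
    - {"x": 0, "y": 0, "z": 0, "rx": 0, "ry": 0, "rz": 0, "jaw": 0}
    - {"x": 0, "y": 0, "z": 0, "rx": 0, "ry": 0, "rz": 0, "jaw": 0}
    - {"x": 0, "y": 0, "z": -4, "rx": 0, "ry": 0, "rz": 0, "jaw": 0}
    - {"x": 0, "y": 0, "z": -8, "rx": 0, "ry": 0, "rz": 0, "jaw": 0}
    - {"x": 0, "y": 0, "z": -13, "rx": 0, "ry": 0, "rz": 0, "jaw": 0}
    - {"x": -1, "y": -5, "z": -18, "rx": 0, "ry": 0, "rz": 0, "jaw": 0}
    - {"x": -1, "y": -10, "z": -18, "rx": 0, "ry": 0, "rz": 0, "jaw": 0}
    - {"x": -1, "y": -15, "z": -18, "rx": 0, "ry": 0, "rz": 0, "jaw": 0}
    - {"x": -1, "y": -20, "z": -18, "rx": 0, "ry": 0, "rz": 0, "jaw": 0}

```text
time_s: 8.05
tcp_pos: [0.5729, -0.0998, 0.2153]
tcp_rot: [[0.996, 0.091, 0.002], [0.091, -0.996, -0.0], [0.002, 0.001, -1.0]]
contact_force: [0.6, 0.4, -0.1]
finger_gap: 0.0869
```

Request:
apply_moves:
  steps:
    - {"x": 0, "y": -24, "z": 0, "rx": 0, "ry": 0, "rz": 5, "jaw": 0}
    - {"x": 0, "y": -24, "z": 0, "rx": 0, "ry": 0, "rz": 5, "jaw": 0}
    - {"x": 0, "y": -24, "z": 0, "rx": 0, "ry": 0, "rz": 5, "jaw": 0}
    - {"x": 0, "y": -24, "z": 0, "rx": 0, "ry": 0, "rz": 5, "jaw": 0}
    - {"x": 0, "y": -24, "z": 0, "rx": 0, "ry": 0, "rz": 5, "jaw": 0}
    - {"x": 0, "y": -24, "z": 0, "rx": 0, "ry": 0, "rz": 5, "jaw": 0}
    - {"x": 0, "y": -24, "z": 0, "rx": 0, "ry": 0, "rz": 5, "jaw": 0}
    - {"x": 0, "y": -24, "z": 0, "rx": 0, "ry": 0, "rz": 5, "jaw": 0}
    - {"x": 0, "y": -24, "z": 0, "rx": 0, "ry": 0, "rz": 5, "jaw": 0}

```text
time_s: 8.95
tcp_pos: [0.5513, 0.136, 0.2142]
tcp_rot: [[1.0, 0.002, 0.0], [0.002, -1.0, -0.001], [0.0, 0.001, -1.0]]
contact_force: [0.0, -0.1, -0.4]
finger_gap: 0.0871
```

```bash
cat >> h.py <<'E'
def colmask(im,n):
    H=cv2.cvtColor(im,cv2.COLOR_BGR2HSV).astype(int); h,s,v=H[...,0],H[...,1],H[...,2]
    return dict(red=((h<4)|(h>177))&(s>170),blue=(abs(h-108)<9)&(s>120),yellow=(abs(h-23)<5)&(s>150),green=(abs(h-65)<15)&(s>100),white=(s<60),orange=(abs(h-10)<5)&(s>190))[n]
def find(c,W,n,lo=.055,hi=.066,box=(.35,.80,-.45,.5)):
    m=colmask(c['img'],n)&(W[...,2]>lo)&(W[...,2]<hi)&(W[...,0]>box[0])&(W[...,0]<box[1])&(W[...,1]>box[2])&(W[...,1]<box[3])
    k,l,st,ce=cv2.connectedComponentsWithStats(m.astype(np.uint8))
    for i in range(1,k):
        if st[i,4]>60:
            r=cv2.minAreaRect((W[l==i][:,:2]*1000).astype(np.float32)); print(n,st[i].tolist(),np.round(W[l==i].mean(0),4),np.round(r[0],1),np.round(r[1],1),round(r[2],1))
E
python3 - <<'E'
from h import *
import pickle
s=status.state();print(s['time_s'],s['tcp_pos'])
c=cam('wrist'); W=cloud(c); pickle.dump(c,open('w4.pkl','wb'))
for n in('red','yellow','white'): find(c,W,n)
t=cam('top'); pickle.dump(t,open('t1.pkl','wb'));W=cloud(t)
for n in('red','yellow','white','blue'): print('top');find(t,W,n,.05,.08)
find(t,W,'green',.04,.06)
E
```

```text
8.95 [0.55126829 0.13596801 0.21423734]
yellow [364, 149, 71, 45, 2207] [0.6276 0.1862 0.0594] [628.4 186. ] [29.6 60. ] 81.2
white [343, 0, 45, 42, 1688] [0.5979 0.3196 0.0594] [598.  320.2] [36.5 39.4] 2.6
top
red [155, 279, 21, 20, 315] [0.4311 0.3731 0.0592] [431.7 373.9] [47.1 46.7] 12.5
top
top
white [183, 218, 21, 15, 296] [0.5947 0.3234 0.0593] [595.1 323.8] [36.5 50. ] 4.4
white [447, 225, 10, 30, 214] [ 0.5984 -0.3192  0.0721] [ 599.8 -320.3] [69.2 16.6] 5.7
white [345, 227, 7, 30, 169] [ 0.5759 -0.0655  0.0744] [576.5 -66. ] [70.  14.2] 5.2
top
blue [428, 172, 18, 18, 256] [ 0.7484 -0.2784  0.0701] [ 749.4 -278.3] [43.2 43.9] 88.2
blue [478, 210, 25, 28, 114] [ 0.6408 -0.4051  0.0615] [ 642.2 -410.4] [85.9 25.1] 43.6
blue [428, 231, 19, 18, 297] [ 0.5965 -0.2831  0.0712] [ 598.3 -284.2] [41.4 41.2] 7.0
green [456, 286, 18, 17, 240] [ 0.4675 -0.3586  0.0506] [ 468.5 -359.7] [38.9 43. ] 30.8
```

Request:
apply_moves:
  steps:
    - {"x": 7.72, "y": -4.98, "z": 4, "rx": 0, "ry": 0, "rz": 8.5, "jaw": 0}
    - {"x": 7.72, "y": -4.98, "z": 8, "rx": 0, "ry": 0, "rz": 8.9, "jaw": 0}
    - {"x": 7.72, "y": -4.98, "z": 11.5, "rx": 0, "ry": 0, "rz": 8.9, "jaw": 0}
    - {"x": 7.72, "y": -4.98, "z": 12.5, "rx": 0, "ry": 0, "rz": 8.9, "jaw": 0}
    - {"x": 7.72, "y": -4.98, "z": 13.5, "rx": 0, "ry": 0, "rz": 8.9, "jaw": 0}
    - {"x": 7.72, "y": -4.98, "z": 16, "rx": 0, "ry": 0, "rz": 8.9, "jaw": 0}
    - {"x": 7.72, "y": -4.98, "z": 18.5, "rx": 0, "ry": 0, "rz": 8.9, "jaw": 0}
    - {"x": 7.72, "y": -4.98, "z": 19.15, "rx": 0, "ry": 0, "rz": 8.9, "jaw": 0}
    - {"x": 7.72, "y": -4.98, "z": 19.15, "rx": 0, "ry": 0, "rz": 8.9, "jaw": 0}
    - {"x": 7.72, "y": -4.98, "z": 19.15, "rx": 0, "ry": 0, "rz": 8.9, "jaw": 1}
    - {"x": 7.72, "y": -4.98, "z": 19.15, "rx": 0, "ry": 0, "rz": 8.9, "jaw": 1}
    - {"x": 7.72, "y": -4.98, "z": 19.15, "rx": 0, "ry": 0, "rz": 8.9, "jaw": 1}

```text
time_s: 10.25
tcp_pos: [0.6286, 0.188, 0.0238]
tcp_rot: [[0.989, -0.15, 0.002], [-0.15, -0.989, 0.0], [0.002, -0.0, -1.0]]
contact_force: [1.1, 0.0, 0.4]
finger_gap: 0.0703
```

Request:
apply_moves:
  steps:
    - {"x": 0, "y": 0, "z": 0, "rx": 0, "ry": 0, "rz": 0, "jaw": 1}
    - {"x": 0, "y": 0, "z": 0, "rx": 0, "ry": 0, "rz": 0, "jaw": 1}
    - {"x": 0, "y": 0, "z": 0, "rx": 0, "ry": 0, "rz": 0, "jaw": 1}
    - {"x": 0, "y": 0, "z": 0, "rx": 0, "ry": 0, "rz": 0, "jaw": 1}

```text
time_s: 10.65
tcp_pos: [0.6282, 0.1879, 0.0231]
tcp_rot: [[0.989, -0.15, 0.001], [-0.15, -0.989, -0.0], [0.001, 0.0, -1.0]]
contact_force: [-0.8, 0.2, 4.9]
finger_gap: 0.0596
```

```bash
python3 - <<'E'
from h import *
s=status.state();print(s['time_s'],s['tcp_pos'],s['finger_gap'],s['contact_force'])
rel(([.5886,-.1625,.14],5.4))
E
```

```text
10.65 [0.62819566 0.18791906 0.02308586] 0.05963908244174505 [-0.78599742  0.18220981  4.90253166]
-> [ 0.5886 -0.1625  0.14  ] xyz [  1.36  35.24 -11.68] r [  0.02  -0.03 -14.04]
```

Request:
apply_moves:
  steps:
    - {"x": 0, "y": 0, "z": -4, "rx": 0, "ry": 0, "rz": 0, "jaw": 1}
    - {"x": 0, "y": 0, "z": -8, "rx": 0, "ry": 0, "rz": 0, "jaw": 1}
    - {"x": 0, "y": 2, "z": -11.7, "rx": 0, "ry": 0, "rz": 0, "jaw": 1}
    - {"x": 1.36, "y": 35.05, "z": -11.7, "rx": 0, "ry": 0, "rz": -14, "jaw": 1}
    - {"x": 1.36, "y": 35.05, "z": -11.7, "rx": 0, "ry": 0, "rz": -14, "jaw": 1}
    - {"x": 1.36, "y": 35.05, "z": -11.7, "rx": 0, "ry": 0, "rz": -14, "jaw": 1}
    - {"x": 1.36, "y": 35.05, "z": -11.7, "rx": 0, "ry": 0, "rz": -14, "jaw": 1}
    - {"x": 1.36, "y": 35.05, "z": -11.7, "rx": 0, "ry": 0, "rz": -14, "jaw": 1}
    - {"x": 1.36, "y": 35.05, "z": -11.7, "rx": 0, "ry": 0, "rz": -14, "jaw": 1}
    - {"x": 1.36, "y": 35.05, "z": -11.7, "rx": 0, "ry": 0, "rz": -14, "jaw": 1}
    - {"x": 1.36, "y": 35.05, "z": -11.7, "rx": 0, "ry": 0, "rz": -14, "jaw": 1}
    - {"x": 1.36, "y": 35.05, "z": -11.7, "rx": 0, "ry": 0, "rz": -14, "jaw": 1}

```text
time_s: 11.85
tcp_pos: [0.5881, -0.1614, 0.1394]
tcp_rot: [[0.996, 0.091, -0.001], [0.091, -0.996, -0.001], [-0.001, 0.001, -1.0]]
contact_force: [1.4, 0.3, -1.6]
finger_gap: 0.0601
```

Request:
apply_moves:
  steps:
    - {"x": 0, "y": 0, "z": 0, "rx": 0, "ry": 0, "rz": 0, "jaw": 1}
    - {"x": 0, "y": 0, "z": 0, "rx": 0, "ry": 0, "rz": 0, "jaw": 1}
    - {"x": 0, "y": 0, "z": 0, "rx": 0, "ry": 0, "rz": 0, "jaw": 1}

```text
time_s: 12.15
tcp_pos: [0.589, -0.1594, 0.1397]
tcp_rot: [[0.995, 0.095, -0.0], [0.095, -0.995, -0.001], [-0.0, 0.001, -1.0]]
contact_force: [0.3, -0.2, -0.9]
finger_gap: 0.0599
```

```bash
python3 - <<'E'
from h import *
s=status.state();print(s['time_s'],s['tcp_pos'],s['finger_gap'],s['contact_force'])
rel(([.5886,-.1606,.05],5.4),([.5886,-.1606,.0345],5.4))
E
```

```text
12.15 [ 0.58897158 -0.15935982  0.13966466] 0.059900561644472036 [ 0.29398519 -0.20482413 -0.87239271]
-> [ 0.5886 -0.1606  0.05  ] xyz [-0.05  0.12  8.97] r [0.03 0.01 0.07]
-> [ 0.5886 -0.1606  0.0345] xyz [-0.05  0.11 10.52] r [0.03 0.01 0.07]
```

Request:
apply_moves:
  steps:
    - {"x": -0.04, "y": 0.12, "z": 4, "rx": 0, "ry": 0, "rz": 0, "jaw": 1}
    - {"x": -0.04, "y": 0.12, "z": 7, "rx": 0, "ry": 0, "rz": 0, "jaw": 1}
    - {"x": -0.04, "y": 0.12, "z": 8.5, "rx": 0, "ry": 0, "rz": 0, "jaw": 1}
    - {"x": -0.04, "y": 0.12, "z": 9, "rx": 0, "ry": 0, "rz": 0, "jaw": 1}
    - {"x": -0.04, "y": 0.12, "z": 9.3, "rx": 0, "ry": 0, "rz": 0, "jaw": 1}
    - {"x": -0.04, "y": 0.12, "z": 9.6, "rx": 0, "ry": 0, "rz": 0, "jaw": 1}
    - {"x": -0.04, "y": 0.12, "z": 9.9, "rx": 0, "ry": 0, "rz": 0, "jaw": 1}
    - {"x": -0.04, "y": 0.12, "z": 10.2, "rx": 0, "ry": 0, "rz": 0, "jaw": 1}
    - {"x": -0.04, "y": 0.12, "z": 10.5, "rx": 0, "ry": 0, "rz": 0, "jaw": 1}
    - {"x": -0.04, "y": 0.12, "z": 10.5, "rx": 0, "ry": 0, "rz": 0, "jaw": 1}

```text
time_s: 13.15
tcp_pos: [0.5892, -0.1615, 0.038]
tcp_rot: [[0.996, 0.094, 0.002], [0.094, -0.996, 0.001], [0.002, -0.001, -1.0]]
contact_force: [-10.7, 7.3, 25.2]
finger_gap: 0.0598
```

Request:
apply_moves:
  steps:
    - {"x": -0.1, "y": -0.1, "z": -0.1, "rx": 0, "ry": 0, "rz": 0, "jaw": 1}
    - {"x": -0.15, "y": -0.15, "z": 0, "rx": 0, "ry": 0, "rz": 0, "jaw": 1}
    - {"x": -0.15, "y": -0.15, "z": 0, "rx": 0, "ry": 0, "rz": 0, "jaw": 1}

```text
time_s: 13.45
tcp_pos: [0.5879, -0.1608, 0.0363]
tcp_rot: [[0.996, 0.094, 0.003], [0.094, -0.996, -0.001], [0.003, 0.001, -1.0]]
contact_force: [0.8, 0.7, -2.3]
finger_gap: 0.0597
```

Request:
apply_moves:
  steps:
    - {"x": 0, "y": 0, "z": 0.1, "rx": 0, "ry": 0, "rz": 0, "jaw": 1}
    - {"x": 0, "y": 0, "z": 0.15, "rx": 0, "ry": 0, "rz": 0, "jaw": 1}
    - {"x": 0, "y": 0, "z": 0.15, "rx": 0, "ry": 0, "rz": 0, "jaw": 1}

```text
time_s: 13.75
tcp_pos: [0.5866, -0.1607, 0.0331]
tcp_rot: [[0.996, 0.093, -0.0], [0.093, -0.996, -0.001], [-0.0, 0.001, -1.0]]
contact_force: [-0.2, 0.0, -1.8]
finger_gap: 0.06
```

Request:
apply_moves:
  steps:
    - {"x": 0, "y": 0, "z": 0, "rx": 0, "ry": 0, "rz": 0, "jaw": 0}
    - {"x": 0, "y": 0, "z": 0, "rx": 0, "ry": 0, "rz": 0, "jaw": 0}
    - {"x": 0, "y": 0, "z": 0, "rx": 0, "ry": 0, "rz": 0, "jaw": 0}
    - {"x": 0, "y": 0, "z": -4, "rx": 0, "ry": 0, "rz": 0, "jaw": 0}
    - {"x": 0, "y": 0, "z": -8, "rx": 0, "ry": 0, "rz": 0, "jaw": 0}
    - {"x": 0, "y": 0, "z": -12.5, "rx": 0, "ry": 0, "rz": 0, "jaw": 0}
    - {"x": 0.7, "y": -5, "z": -13, "rx": 0, "ry": 0, "rz": 0, "jaw": 0}
    - {"x": 1.5, "y": -10, "z": -13, "rx": 0, "ry": 0, "rz": 0, "jaw": 0}
    - {"x": 2.2, "y": -15, "z": -13, "rx": 0, "ry": 0, "rz": 0, "jaw": 0}
    - {"x": 3, "y": -20, "z": -13, "rx": 0, "ry": 0, "rz": 0, "jaw": 0}
    - {"x": 3.6, "y": -25, "z": -13, "rx": 0, "ry": 0, "rz": 1, "jaw": 0}
    - {"x": 4.2, "y": -30, "z": -13, "rx": 0, "ry": 0, "rz": 2.4, "jaw": 0}

```text
time_s: 14.95
tcp_pos: [0.6004, 0.1409, 0.1634]
tcp_rot: [[0.999, 0.051, 0.001], [0.051, -0.999, -0.0], [0.001, 0.0, -1.0]]
contact_force: [-0.2, 0.0, 0.1]
finger_gap: 0.0869
```

Request:
apply_moves:
  steps:
    - {"x": 0.7, "y": -5, "z": 0, "rx": 0, "ry": 0, "rz": 0, "jaw": 0}
    - {"x": 1, "y": -10, "z": 0, "rx": 0, "ry": 0, "rz": 0, "jaw": 0}
    - {"x": 1.3, "y": -15, "z": 0, "rx": 0, "ry": 0, "rz": 0, "jaw": 0}
    - {"x": 1.3, "y": -18.5, "z": 0, "rx": 0, "ry": 0, "rz": 0, "jaw": 0}
    - {"x": 1.3, "y": -18.5, "z": 0, "rx": 0, "ry": 0, "rz": 0, "jaw": 0}
    - {"x": 1.3, "y": -18.5, "z": 0, "rx": 0, "ry": 0, "rz": 0, "jaw": 0}
    - {"x": 1.3, "y": -18.5, "z": 0, "rx": 0, "ry": 0, "rz": 0, "jaw": 0}

```text
time_s: 15.65
tcp_pos: [0.6044, 0.3225, 0.163]
tcp_rot: [[0.999, 0.05, 0.0], [0.05, -0.999, -0.002], [0.0, 0.002, -1.0]]
contact_force: [0.1, -0.9, -0.1]
finger_gap: 0.0871
```

```bash
python3 - <<'E'
from h import *
import pickle
s=status.state();print(s['time_s'],s['tcp_pos'],s['finger_gap'],s['contact_force'])
t=cam('top');W=cloud(t)
for n in('red','yellow','white','blue'): find(t,W,n,.05,.08)
find(t,W,'yellow',.05,.15)
rel(([.5975,.3261,.0225],2.8))
E
```

```text
15.65 [0.60443884 0.32254975 0.16304267] 0.08705561679025522 [ 0.0876682  -0.85420281 -0.09044086]
yellow [382, 229, 14, 26, 299] [ 0.5827 -0.1652  0.072 ] [ 584.7 -165. ] [59.2 30.7] 6.3
white [189, 218, 15, 15, 175] [0.596  0.3136 0.059 ] [595.3 316.2] [36.8 34.5] 4.1
white [447, 225, 10, 30, 216] [ 0.5977 -0.3194  0.0715] [ 600.  -320.4] [69.9 15.6] 4.9
white [345, 227, 7, 30, 173] [ 0.5763 -0.0657  0.0733] [577.3 -65.5] [70.7 14.2] 4.0
blue [428, 172, 18, 18, 256] [ 0.7483 -0.2783  0.0703] [ 748.9 -278.5] [42.4 45. ] 34.9
blue [478, 209, 25, 29, 112] [ 0.64   -0.4057  0.062 ] [ 641.8 -409.7] [85.9 25.5] 43.2
blue [428, 231, 19, 18, 304] [ 0.5961 -0.2833  0.0708] [ 598.  -284.3] [41.8 41.2] 5.1
yellow [382, 229, 14, 26, 299] [ 0.5827 -0.1652  0.072 ] [ 584.7 -165. ] [59.2 30.7] 6.3
-> [0.5975 0.3261 0.0225] xyz [-0.7  -0.44 14.07] r [ 0.08 -0.02  0.02]
```

Request:
apply_moves:
  steps:
    - {"x": -0.7, "y": 0, "z": 3, "rx": 0, "ry": 0, "rz": 0, "jaw": 0.35}
    - {"x": -0.7, "y": 0, "z": 6, "rx": 0, "ry": 0, "rz": 0, "jaw": 0.35}
    - {"x": -0.7, "y": 0, "z": 7, "rx": 0, "ry": 0, "rz": 0, "jaw": 0.35}
    - {"x": -0.7, "y": 0, "z": 8, "rx": 0, "ry": 0, "rz": 0, "jaw": 0.35}
    - {"x": -0.7, "y": 0, "z": 11, "rx": 0, "ry": 0, "rz": 0, "jaw": 0.35}
    - {"x": -0.7, "y": 0, "z": 13, "rx": 0, "ry": 0, "rz": 0, "jaw": 0.35}
    - {"x": -0.7, "y": 0, "z": 14.05, "rx": 0, "ry": 0, "rz": 0, "jaw": 0.35}
    - {"x": -0.7, "y": 0, "z": 14.05, "rx": 0, "ry": 0, "rz": 0, "jaw": 1}
    - {"x": -0.7, "y": 0, "z": 14.05, "rx": 0, "ry": 0, "rz": 0, "jaw": 1}
    - {"x": -0.7, "y": 0, "z": 14.05, "rx": 0, "ry": 0, "rz": 0, "jaw": 1}
    - {"x": -0.7, "y": 0, "z": 14.05, "rx": 0, "ry": 0, "rz": 0, "jaw": 1}
    - {"x": -0.7, "y": 0, "z": 14.05, "rx": 0, "ry": 0, "rz": 0, "jaw": 1}

```text
time_s: 16.9
tcp_pos: [0.5978, 0.3242, 0.0239]
tcp_rot: [[0.999, 0.052, 0.002], [0.052, -0.999, 0.0], [0.002, -0.0, -1.0]]
contact_force: [-0.8, -0.4, 6.0]
finger_gap: 0.0358
```

```bash
python3 - <<'E'
from h import *
s=status.state();print(s['time_s'],s['tcp_pos'],s['finger_gap'],s['contact_force'])
dy=.3261-s['tcp_pos'][1]; print(dy)
rel(([.5932+dy*.0941,-.2223-dy,.15],5.4))
E
```

```text
16.9 [0.59775433 0.3241668  0.02385368] 0.03580284867581937 [-0.81437386 -0.37514987  6.04177006]
0.0019332012180168223
-> [ 0.5934 -0.2242  0.15  ] xyz [ -3.24  54.74 -12.64] r [-0.01 -0.1  -2.44]
```

Request:
apply_moves:
  steps:
    - {"x": 0, "y": 0, "z": 0, "rx": 0, "ry": 0, "rz": 0, "jaw": 1}
    - {"x": 0, "y": 0, "z": -4, "rx": 0, "ry": 0, "rz": 0, "jaw": 1}
    - {"x": 0, "y": 0, "z": -8, "rx": 0, "ry": 0, "rz": 0, "jaw": 1}
    - {"x": 0, "y": 2, "z": -12.6, "rx": 0, "ry": 0, "rz": 0, "jaw": 1}
    - {"x": -3.2, "y": 54.7, "z": -12.6, "rx": 0, "ry": 0, "rz": -2.4, "jaw": 1}
    - {"x": -3.2, "y": 54.7, "z": -12.6, "rx": 0, "ry": 0, "rz": -2.4, "jaw": 1}
    - {"x": -3.2, "y": 54.7, "z": -12.6, "rx": 0, "ry": 0, "rz": -2.4, "jaw": 1}
    - {"x": -3.2, "y": 54.7, "z": -12.6, "rx": 0, "ry": 0, "rz": -2.4, "jaw": 1}
    - {"x": -3.2, "y": 54.7, "z": -12.6, "rx": 0, "ry": 0, "rz": -2.4, "jaw": 1}
    - {"x": -3.2, "y": 54.7, "z": -12.6, "rx": 0, "ry": 0, "rz": -2.4, "jaw": 1}
    - {"x": -3.2, "y": 54.7, "z": -12.6, "rx": 0, "ry": 0, "rz": -2.4, "jaw": 1}
    - {"x": -3.2, "y": 54.7, "z": -12.6, "rx": 0, "ry": 0, "rz": -2.4, "jaw": 1}

```text
time_s: 18.1
tcp_pos: [0.5939, -0.0978, 0.149]
tcp_rot: [[0.996, 0.094, 0.0], [0.094, -0.996, -0.0], [0.0, 0.0, -1.0]]
contact_force: [1.9, 0.2, -2.7]
finger_gap: 0.0359
```

```bash
python3 - <<'E'
from h import *
s=status.state();print(s['time_s'],s['tcp_pos'],s['finger_gap'],s['contact_force'],s['qd'].round(2))
rel(([.5934,-.2242,.15],5.4))
E
```

```text
18.1 [ 0.59389447 -0.09777232  0.14898352] 0.03593945839660683 [ 1.860653    0.17321262 -2.66647721] [ 0.76  0.17  0.16 -0.15 -0.16  0.05  0.94]
-> [ 0.5934 -0.2242  0.15  ] xyz [-1.23 12.58 -0.1 ] r [ 0.02 -0.02 -0.03]
```

Request:
apply_moves:
  steps:
    - {"x": -1.2, "y": 12.6, "z": 0, "rx": 0, "ry": 0, "rz": 0, "jaw": 1}
    - {"x": -1.2, "y": 12.6, "z": 0, "rx": 0, "ry": 0, "rz": 0, "jaw": 1}
    - {"x": -1.2, "y": 12.6, "z": 0, "rx": 0, "ry": 0, "rz": 0, "jaw": 1}
    - {"x": -1.2, "y": 12.6, "z": 0, "rx": 0, "ry": 0, "rz": 0, "jaw": 1}
    - {"x": -1.2, "y": 12.6, "z": 0, "rx": 0, "ry": 0, "rz": 0, "jaw": 1}
    - {"x": -1.2, "y": 12.6, "z": 0, "rx": 0, "ry": 0, "rz": 0, "jaw": 1}

```text
time_s: 18.7
tcp_pos: [0.5945, -0.2208, 0.1486]
tcp_rot: [[0.995, 0.095, -0.0], [0.095, -0.995, 0.0], [-0.0, -0.0, -1.0]]
contact_force: [0.1, 0.6, -2.8]
finger_gap: 0.0362
```

```bash
python3 - <<'E'
from h import *
s=status.state();print(s['time_s'],s['tcp_pos'],s['finger_gap'],s['contact_force'],s['qd'].round(2))
rel(([.5934,-.2242,.0505],5.4),([.5934,-.2242,.0355],5.4))
E
```

```text
18.7 [ 0.59448768 -0.22081929  0.1485884 ] 0.0362354259379431 [ 0.05785372  0.59961791 -2.84408112] [-0.01 -0.   -0.    0.    0.   -0.    0.  ]
-> [ 0.5934 -0.2242  0.0505] xyz [-0.14  0.33  9.81] r [-0.02  0.01  0.06]
-> [ 0.5934 -0.2242  0.0355] xyz [-0.14  0.33 11.31] r [-0.02  0.01  0.06]
```

Request:
apply_moves:
  steps:
    - {"x": -0.14, "y": 0.33, "z": 4, "rx": 0, "ry": 0, "rz": 0, "jaw": 1}
    - {"x": -0.14, "y": 0.33, "z": 7.5, "rx": 0, "ry": 0, "rz": 0, "jaw": 1}
    - {"x": -0.14, "y": 0.33, "z": 9.3, "rx": 0, "ry": 0, "rz": 0, "jaw": 1}
    - {"x": -0.14, "y": 0.33, "z": 9.8, "rx": 0, "ry": 0, "rz": 0, "jaw": 1}
    - {"x": -0.14, "y": 0.33, "z": 10.1, "rx": 0, "ry": 0, "rz": 0, "jaw": 1}
    - {"x": -0.14, "y": 0.33, "z": 10.4, "rx": 0, "ry": 0, "rz": 0, "jaw": 1}
    - {"x": -0.14, "y": 0.33, "z": 10.7, "rx": 0, "ry": 0, "rz": 0, "jaw": 1}
    - {"x": -0.14, "y": 0.33, "z": 11, "rx": 0, "ry": 0, "rz": 0, "jaw": 1}
    - {"x": -0.14, "y": 0.33, "z": 11.3, "rx": 0, "ry": 0, "rz": 0, "jaw": 1}
    - {"x": -0.14, "y": 0.33, "z": 11.3, "rx": 0, "ry": 0, "rz": 0, "jaw": 1}

```text
time_s: 19.7
tcp_pos: [0.5933, -0.226, 0.0359]
tcp_rot: [[0.996, 0.093, 0.0], [0.093, -0.996, -0.001], [0.0, 0.001, -1.0]]
contact_force: [0.5, 1.7, -3.1]
finger_gap: 0.0357
```

Request:
apply_moves:
  steps:
    - {"x": 0, "y": 0, "z": 0, "rx": 0, "ry": 0, "rz": 0, "jaw": 0}
    - {"x": 0, "y": 0, "z": 0, "rx": 0, "ry": 0, "rz": 0, "jaw": 0}
    - {"x": 0, "y": 0, "z": 0, "rx": 0, "ry": 0, "rz": 0, "jaw": 0}
    - {"x": 0, "y": 0, "z": -4, "rx": 0, "ry": 0, "rz": 0, "jaw": 0}
    - {"x": 0, "y": 0, "z": -8, "rx": 0, "ry": 0, "rz": 0, "jaw": 0}
    - {"x": 0, "y": 0, "z": -13, "rx": 0, "ry": 0, "rz": 0, "jaw": 0}
    - {"x": -9.4, "y": -52.7, "z": -17, "rx": 0, "ry": 0, "rz": -9, "jaw": 0}
    - {"x": -9.4, "y": -52.7, "z": -17, "rx": 0, "ry": 0, "rz": -9, "jaw": 0}
    - {"x": -9.4, "y": -52.7, "z": -17, "rx": 0, "ry": 0, "rz": -9, "jaw": 0}
    - {"x": -9.4, "y": -52.7, "z": -17, "rx": 0, "ry": 0, "rz": -9, "jaw": 0}
    - {"x": -9.4, "y": -52.7, "z": -17, "rx": 0, "ry": 0, "rz": -9, "jaw": 0}
    - {"x": -9.4, "y": -52.7, "z": -17, "rx": 0, "ry": 0, "rz": -9, "jaw": 0}

```text
time_s: 20.9
tcp_pos: [0.5126, 0.064, 0.1885]
tcp_rot: [[0.969, 0.248, 0.001], [0.248, -0.969, -0.0], [0.001, 0.0, -1.0]]
contact_force: [1.0, 0.1, -0.2]
finger_gap: 0.0869
```

```bash
python3 - <<'E'
from h import *
s=status.state();print(s['time_s'],s['tcp_pos'],s['finger_gap'],s['contact_force'])
t=cam('top');W=cloud(t)
for n in('red','white'): find(t,W,n,.05,.08)
rel(([.45,.29,.2],14))
E
```

```text
20.9 [0.51255363 0.06402141 0.18854103] 0.08690854895520232 [ 0.95003709  0.09348242 -0.18408656]
red [155, 279, 21, 20, 316] [0.431  0.373  0.0594] [431.2 374. ] [47.9 47.1] 19.3
white [447, 225, 10, 30, 205] [ 0.5987 -0.3189  0.0715] [ 599.8 -321. ] [69.  17.1] 5.2
white [345, 227, 7, 30, 160] [ 0.5766 -0.0656  0.0736] [577.8 -65.4] [71.3 14.5] 3.9
white [402, 232, 22, 17, 341] [ 0.59   -0.224   0.0704] [ 591.4 -224.6] [38.  50.9] 5.2
-> [0.45 0.29 0.2 ] xyz [ -0.32 -22.51  -1.06] r [-0.17 -0.03  0.84]
```

Request:
apply_moves:
  steps:
    - {"x": -0.3, "y": -22.5, "z": -1, "rx": 0, "ry": 0, "rz": 0, "jaw": 0}
    - {"x": -0.3, "y": -22.5, "z": -1, "rx": 0, "ry": 0, "rz": 0, "jaw": 0}
    - {"x": -0.3, "y": -22.5, "z": -1, "rx": 0, "ry": 0, "rz": 0, "jaw": 0}
    - {"x": -0.3, "y": -22.5, "z": -1, "rx": 0, "ry": 0, "rz": 0, "jaw": 0}
    - {"x": -0.3, "y": -22.5, "z": -1, "rx": 0, "ry": 0, "rz": 0, "jaw": 0}
    - {"x": -0.3, "y": -22.5, "z": -1, "rx": 0, "ry": 0, "rz": 0, "jaw": 0}
    - {"x": -0.3, "y": -22.5, "z": -1, "rx": 0, "ry": 0, "rz": 0, "jaw": 0}
    - {"x": -0.3, "y": -22.5, "z": -1, "rx": 0, "ry": 0, "rz": 0, "jaw": 0}

```text
time_s: 21.75
tcp_pos: [0.4553, 0.278, 0.1978]
tcp_rot: [[0.969, 0.246, 0.0], [0.246, -0.969, -0.001], [-0.0, 0.001, -1.0]]
contact_force: [0.8, 0.2, -0.1]
finger_gap: 0.0868
```

```bash
python3 - <<'E'
from h import *
import pickle
s=status.state();print(s['time_s'],s['tcp_pos'])
c=cam('wrist'); W=cloud(c); find(c,W,'red'); 
m=colmask(c['img'],'red')&(W[...,2]>.055)&(W[...,2]<.066); P=W[m][:,:2]*1000
# best yaw of the cross by model overlap
from scipy.optimize import minimize
def cost(p):
    a=np.radians(p[2]); q=(P-p[:2])@np.array([[np.cos(a),-np.sin(a)],[np.sin(a),np.cos(a)]]); q=abs(q)
    ins=((q[:,0]<24)&(q[:,1]<14))|((q[:,0]<14)&(q[:,1]<24)); d=np.minimum(np.maximum(q[:,0]-24,q[:,1]-14),np.maximum(q[:,0]-14,q[:,1]-24)); return np.mean(np.clip(d,0,None)**2)
r=min((minimize(cost,[*P.mean(0),a],method='Nelder-Mead') for a in range(0,90,10)),key=lambda r:r.fun); print(r.x,r.fun,len(P))
rel(([r.x[0]/1e3,r.x[1]/1e3,.023],(r.x[2]+45)%90-45))
cv2.imwrite('pics/w5.png',c['img'])
E
```

```text
21.75 [0.45531082 0.27801791 0.19783119]
red [286, 79, 61, 59, 2816] [0.4349 0.3766 0.0594] [435.  376.9] [47.2 48. ] 12.2
[434.71796875 376.88570071  13.34856687] 0.0 2816
-> [0.4347 0.3769 0.023 ] xyz [  0.43 -10.11  17.47] r [0.06 0.   0.86]
```

Request:
apply_moves:
  steps:
    - {"x": 0.43, "y": -5, "z": 3, "rx": 0, "ry": 0, "rz": 1, "jaw": 0}
    - {"x": 0.43, "y": -10.1, "z": 6, "rx": 0, "ry": 0, "rz": 1.5, "jaw": 0}
    - {"x": 0.43, "y": -10.1, "z": 10, "rx": 0, "ry": 0, "rz": 1.5, "jaw": 0}
    - {"x": 0.43, "y": -10.1, "z": 11, "rx": 0, "ry": 0, "rz": 1.5, "jaw": 0}
    - {"x": 0.43, "y": -10.1, "z": 14, "rx": 0, "ry": 0, "rz": 1.5, "jaw": 0}
    - {"x": 0.43, "y": -10.1, "z": 17, "rx": 0, "ry": 0, "rz": 1.5, "jaw": 0}
    - {"x": 0.43, "y": -10.1, "z": 17.5, "rx": 0, "ry": 0, "rz": 1.5, "jaw": 0}
    - {"x": 0.43, "y": -10.1, "z": 17.5, "rx": 0, "ry": 0, "rz": 1.5, "jaw": 1}
    - {"x": 0.43, "y": -10.1, "z": 17.5, "rx": 0, "ry": 0, "rz": 1.5, "jaw": 1}
    - {"x": 0.43, "y": -10.1, "z": 17.5, "rx": 0, "ry": 0, "rz": 1.5, "jaw": 1}
    - {"x": 0.43, "y": -10.1, "z": 17.5, "rx": 0, "ry": 0, "rz": 1.5, "jaw": 1}
    - {"x": 0.43, "y": -10.1, "z": 17.5, "rx": 0, "ry": 0, "rz": 1.5, "jaw": 1}

```text
time_s: 23.0
tcp_pos: [0.434, 0.3787, 0.0235]
tcp_rot: [[0.975, 0.223, 0.001], [0.223, -0.975, 0.0], [0.001, 0.0, -1.0]]
contact_force: [0.6, 0.2, -0.1]
finger_gap: 0.0548
```

Request:
apply_moves:
  steps:
    - {"x": 0, "y": 0, "z": 0, "rx": 0, "ry": 0, "rz": 0, "jaw": 1}
    - {"x": 0, "y": 0, "z": 0, "rx": 0, "ry": 0, "rz": 0, "jaw": 1}

```text
time_s: 23.2
tcp_pos: [0.4337, 0.3785, 0.0231]
tcp_rot: [[0.975, 0.223, 0.0], [0.223, -0.975, -0.001], [-0.0, 0.001, -1.0]]
contact_force: [-1.3, -1.3, 5.2]
finger_gap: 0.0479
```

```bash
python3 - <<'E'
from h import *
s=status.state();print(s['time_s'],s['tcp_pos'],s['finger_gap'],s['contact_force'])
dy=.3769-s['tcp_pos'][1]; print(dy)
rel(([.582+dy*.0941,-.1028-dy,.15],5.4))
E
```

```text
23.2 [0.4337339  0.37853572 0.02308853] 0.04791464895796772 [-1.32128463 -1.33098588  5.19437294]
-0.0016357225739586645
-> [ 0.5818 -0.1012  0.15  ] xyz [  3.76  50.07 -12.66] r [ 0.03 -0.    7.46]
```

Request:
apply_moves:
  steps:
    - {"x": 0, "y": 0, "z": 0, "rx": 0, "ry": 0, "rz": 0, "jaw": 1}
    - {"x": 0, "y": 0, "z": -4, "rx": 0, "ry": 0, "rz": 0, "jaw": 1}
    - {"x": 0, "y": 0, "z": -8, "rx": 0, "ry": 0, "rz": 0, "jaw": 1}
    - {"x": 0, "y": 2, "z": -12.6, "rx": 0, "ry": 0, "rz": 0, "jaw": 1}
    - {"x": 3.76, "y": 50.07, "z": -12.6, "rx": 0, "ry": 0, "rz": 7.4, "jaw": 1}
    - {"x": 3.76, "y": 50.07, "z": -12.6, "rx": 0, "ry": 0, "rz": 7.4, "jaw": 1}
    - {"x": 3.76, "y": 50.07, "z": -12.6, "rx": 0, "ry": 0, "rz": 7.4, "jaw": 1}
    - {"x": 3.76, "y": 50.07, "z": -12.6, "rx": 0, "ry": 0, "rz": 7.4, "jaw": 1}
    - {"x": 3.76, "y": 50.07, "z": -12.6, "rx": 0, "ry": 0, "rz": 7.4, "jaw": 1}
    - {"x": 3.76, "y": 50.07, "z": -12.6, "rx": 0, "ry": 0, "rz": 7.4, "jaw": 1}
    - {"x": 3.76, "y": 50.07, "z": -12.6, "rx": 0, "ry": 0, "rz": 7.4, "jaw": 1}
    - {"x": 3.76, "y": 50.07, "z": -12.6, "rx": 0, "ry": 0, "rz": 7.4, "jaw": 1}

```text
time_s: 24.4
tcp_pos: [0.5572, -0.0247, 0.1488]
tcp_rot: [[0.995, 0.095, -0.0], [0.095, -0.995, -0.001], [-0.0, 0.001, -1.0]]
contact_force: [0.4, 0.3, -1.8]
finger_gap: 0.0478
```

```bash
python3 - <<'E'
from h import *
s=status.state();print(s['time_s'],s['tcp_pos'],s['finger_gap'],s['contact_force'])
rel(([.5818,-.1012,.15],5.4))
E
```

```text
24.4 [ 0.55719601 -0.02467459  0.14875578] 0.04783364269876287 [ 0.39650811  0.31961892 -1.7965661 ]
-> [ 0.5818 -0.1012  0.15  ] xyz [ 1.72  7.85 -0.12] r [0.03 0.02 0.08]
```

Request:
apply_moves:
  steps:
    - {"x": 1.72, "y": 7.85, "z": 0, "rx": 0, "ry": 0, "rz": 0, "jaw": 1}
    - {"x": 1.72, "y": 7.85, "z": 0, "rx": 0, "ry": 0, "rz": 0, "jaw": 1}
    - {"x": 1.72, "y": 7.85, "z": 0, "rx": 0, "ry": 0, "rz": 0, "jaw": 1}
    - {"x": 1.72, "y": 7.85, "z": 0, "rx": 0, "ry": 0, "rz": 0, "jaw": 1}
    - {"x": 1.72, "y": 7.85, "z": 0, "rx": 0, "ry": 0, "rz": 0, "jaw": 1}

```text
time_s: 24.9
tcp_pos: [0.5816, -0.098, 0.1486]
tcp_rot: [[0.995, 0.096, -0.001], [0.096, -0.995, -0.0], [-0.001, 0.0, -1.0]]
contact_force: [0.1, 0.4, -2.1]
finger_gap: 0.0476
```

```bash
python3 - <<'E'
from h import *
s=status.state();print(s['time_s'],s['tcp_pos'],s['finger_gap'],s['contact_force'])
rel(([.5818,-.1012,.05],5.4),([.5818,-.1012,.035],5.4))
E
```

```text
24.9 [ 0.58156576 -0.09801897  0.1485525 ] 0.047638080364594465 [ 0.12422045  0.36474337 -2.06117488]
-> [ 0.5818 -0.1012  0.05  ] xyz [0.   0.32 9.86] r [0.01 0.05 0.13]
-> [ 0.5818 -0.1012  0.035 ] xyz [ 0.    0.32 11.36] r [0.01 0.05 0.13]
```

Request:
apply_moves:
  steps:
    - {"x": 0, "y": 0.2, "z": 4, "rx": 0, "ry": 0, "rz": 0.1, "jaw": 1}
    - {"x": 0, "y": 0.2, "z": 7.5, "rx": 0, "ry": 0, "rz": 0.1, "jaw": 1}
    - {"x": 0, "y": 0.2, "z": 9.3, "rx": 0, "ry": 0, "rz": 0.1, "jaw": 1}
    - {"x": 0, "y": 0.2, "z": 9.8, "rx": 0, "ry": 0, "rz": 0.1, "jaw": 1}
    - {"x": 0, "y": 0.2, "z": 10.1, "rx": 0, "ry": 0, "rz": 0.1, "jaw": 1}
    - {"x": 0, "y": 0.2, "z": 10.4, "rx": 0, "ry": 0, "rz": 0.1, "jaw": 1}
    - {"x": 0, "y": 0.2, "z": 10.7, "rx": 0, "ry": 0, "rz": 0.1, "jaw": 1}
    - {"x": 0, "y": 0.2, "z": 11, "rx": 0, "ry": 0, "rz": 0.1, "jaw": 1}
    - {"x": 0, "y": 0.2, "z": 11.3, "rx": 0, "ry": 0, "rz": 0.1, "jaw": 1}
    - {"x": 0, "y": 0.2, "z": 11.3, "rx": 0, "ry": 0, "rz": 0.1, "jaw": 1}

```text
time_s: 25.9
tcp_pos: [0.5819, -0.1014, 0.0358]
tcp_rot: [[0.996, 0.093, -0.0], [0.093, -0.996, -0.001], [-0.0, 0.001, -1.0]]
contact_force: [-0.7, 0.4, -2.6]
finger_gap: 0.0475
```

Request:
apply_moves:
  steps:
    - {"x": 0, "y": 0, "z": 0, "rx": 0, "ry": 0, "rz": 0, "jaw": 0}
    - {"x": 0, "y": 0, "z": 0, "rx": 0, "ry": 0, "rz": 0, "jaw": 0}
    - {"x": 0, "y": 0, "z": 0, "rx": 0, "ry": 0, "rz": 0, "jaw": 0}
    - {"x": 0, "y": 0, "z": -4, "rx": 0, "ry": 0, "rz": 0, "jaw": 0}
    - {"x": 0, "y": 0, "z": -8, "rx": 0, "ry": 0, "rz": 0, "jaw": 0}
    - {"x": -1, "y": 0, "z": -13, "rx": 0, "ry": 0, "rz": 0, "jaw": 0}
    - {"x": -12.4, "y": -14.4, "z": -16, "rx": 0, "ry": 0, "rz": 5.7, "jaw": 0}
    - {"x": -12.4, "y": -14.4, "z": -16, "rx": 0, "ry": 0, "rz": 5.7, "jaw": 0}
    - {"x": -12.4, "y": -14.4, "z": -16, "rx": 0, "ry": 0, "rz": 5.7, "jaw": 0}
    - {"x": -12.4, "y": -14.4, "z": -16, "rx": 0, "ry": 0, "rz": 5.7, "jaw": 0}
    - {"x": -12.4, "y": -14.4, "z": -16, "rx": 0, "ry": 0, "rz": 5.7, "jaw": 0}
    - {"x": -12.4, "y": -14.4, "z": -16, "rx": 0, "ry": 0, "rz": 5.7, "jaw": 0}

```text
time_s: 27.1
tcp_pos: [0.4453, 0.031, 0.1966]
tcp_rot: [[1.0, -0.004, 0.002], [-0.004, -1.0, 0.001], [0.002, -0.001, -1.0]]
contact_force: [0.9, -0.3, 0.5]
finger_gap: 0.0869
```

Request:
apply_moves:
  steps:
    - {"x": 0, "y": 0, "z": 0, "rx": 0, "ry": 0, "rz": 0, "jaw": 0}
    - {"x": 0, "y": 0, "z": 0, "rx": 0, "ry": 0, "rz": 0, "jaw": 0}

```text
time_s: 27.3
tcp_pos: [0.4457, 0.0294, 0.1958]
tcp_rot: [[1.0, -0.008, -0.0], [-0.008, -1.0, -0.002], [-0.0, 0.002, -1.0]]
contact_force: [-0.4, 0.2, 0.1]
finger_gap: 0.0871
```

```bash
python3 - <<'E'
from h import *
import pickle
s=status.state();print(s['time_s'],s['tcp_pos'],s['finger_gap'],s['contact_force'],s['q'].round(2))
t=cam('top');W=cloud(t)
for n in('red','yellow','blue','white'): find(t,W,n,.05,.09,(.5,.65,-.35,0))
find(t,W,'green',.04,.06)
c=cam('wrist'); W=cloud(c); pickle.dump(c,open('w6.pkl','wb')); cv2.imwrite('pics/w6.png',c['img'])
find(c,W,'orange',.012,.03,(.4,.5,.0,.2))
m=(cv2.cvtColor(c['img'],cv2.COLOR_BGR2HSV)[...,1]<60)&(W[...,0]>.42)&(W[...,0]<.48)&(W[...,1]<.075)&(W[...,1]>-.3)&(W[...,2]>.004)&(W[...,2]<.03)
P=W[m]; print(len(P)); 
if len(P): print(np.polyfit(P[:,1],P[:,0],1),np.polyfit(P[:,1],P[:,2],1),P[:,1].min(),P[:,1].max())
E
```

```text
27.3 [0.44568143 0.02944238 0.19575312] 0.08711014845508205 [-0.39907635  0.15908212  0.11721417] [-0.79 -0.11  0.59  1.99  0.07  1.24 -0.23]
red [355, 232, 19, 20, 315] [ 0.5784 -0.1042  0.0715] [ 579.5 -104.3] [48.4 45.7] 5.5
yellow [382, 229, 14, 26, 297] [ 0.5834 -0.165   0.0718] [ 584.8 -165.2] [59.8 30.1] 5.0
blue [428, 231, 19, 18, 304] [ 0.5962 -0.2831  0.0706] [ 597.8 -284.3] [39.9 40.9] 4.9
white [447, 225, 10, 29, 231] [ 0.5985 -0.3191  0.0729] [ 599.9 -320.3] [70.1 16.1] 5.0
white [345, 227, 7, 30, 184] [ 0.5761 -0.0656  0.0741] [577.2 -65.5] [70.4 14.2] 4.1
white [402, 232, 22, 17, 340] [ 0.5899 -0.2241  0.0709] [ 591.7 -224.9] [37.7 50.9] 4.6
green [456, 286, 19, 17, 242] [ 0.4676 -0.3586  0.0506] [ 468.4 -359.6] [38.7 43.6] 29.1
1824
[0.01048248 0.44685995] [0.01526538 0.01304637] -0.12871791231158566 0.07486194841763426
```

```bash
python3 - <<'E'
from h import *
import pickle
c=pickle.load(open('w6.pkl','rb')); W=cloud(c)
H=cv2.cvtColor(c['img'],cv2.COLOR_BGR2HSV)
m=(W[...,0]>.42)&(W[...,0]<.475)&(W[...,1]<.15)&(W[...,1]>.05)&(W[...,2]>.012)&(W[...,2]<.03)
k,l,st,ce=cv2.connectedComponentsWithStats(m.astype(np.uint8))
for i in range(1,k):
    if st[i,4]>100:
        P=W[l==i]; P=P[P[:,2]>.016]; print(st[i],H[l==i].mean(0),P.mean(0),cv2.minAreaRect((P[:,:2]*1000).astype(np.float32)))
rel(([.4479,.098,.10],-.6),([.4479,.098,.003],-.6))
E
```

```text
[ 301  122   23   78 1418] [ 13.39703808 149.61212976 141.24188999] [0.44705728 0.09860445 0.0196163 ] ((447.12908935546875, 86.63980865478516), (69.92089080810547, 19.976369857788086), 89.61891174316406)
-> [0.4479 0.098  0.1   ] xyz [ 0.19 -6.85  9.56] r [0.09 0.03 0.15]
-> [0.4479 0.098  0.003 ] xyz [ 0.2  -6.87 19.26] r [0.09 0.03 0.15]
```

Request:
apply_moves:
  squeeze: 60
  steps:
    - {"x": 0.15, "y": -6.67, "z": 5, "rx": 0, "ry": 0, "rz": 0, "jaw": 0.3}
    - {"x": 0.15, "y": -6.67, "z": 10, "rx": 0, "ry": 0, "rz": 0, "jaw": 0.4}
    - {"x": 0.15, "y": -6.67, "z": 14, "rx": 0, "ry": 0, "rz": 0, "jaw": 0.4}
    - {"x": 0.15, "y": -6.67, "z": 17, "rx": 0, "ry": 0, "rz": 0, "jaw": 0.4}
    - {"x": 0.15, "y": -6.67, "z": 18.5, "rx": 0, "ry": 0, "rz": 0, "jaw": 0.4}
    - {"x": 0.15, "y": -6.67, "z": 19.1, "rx": 0, "ry": 0, "rz": 0, "jaw": 0.4}
    - {"x": 0.15, "y": -6.67, "z": 19.1, "rx": 0, "ry": 0, "rz": 0, "jaw": 0.4}
    - {"x": 0.15, "y": -6.67, "z": 19.1, "rx": 0, "ry": 0, "rz": 0, "jaw": 1}
    - {"x": 0.15, "y": -6.67, "z": 19.1, "rx": 0, "ry": 0, "rz": 0, "jaw": 1}
    - {"x": 0.15, "y": -6.67, "z": 19.1, "rx": 0, "ry": 0, "rz": 0, "jaw": 1}
    - {"x": 0.15, "y": -6.67, "z": 19.1, "rx": 0, "ry": 0, "rz": 0, "jaw": 1}
    - {"x": 0.15, "y": -6.67, "z": 19.1, "rx": 0, "ry": 0, "rz": 0, "jaw": 1}

```text
time_s: 28.6
tcp_pos: [0.4472, 0.0972, 0.0052]
tcp_rot: [[1.0, -0.006, 0.001], [-0.006, -1.0, -0.0], [0.001, 0.0, -1.0]]
contact_force: [-0.1, -0.1, 0.8]
finger_gap: 0.02
```

```bash
python3 - <<'E'
from h import *
s=status.state();print(s['time_s'],s['tcp_pos'],s['finger_gap'],s['contact_force'])
E
```

```text
28.6 [0.44722618 0.09722888 0.00523247] 0.020018584843475316 [-0.14756219 -0.12495378  0.84549031]
```

Request:
apply_moves:
  steps:
    - {"x": 0, "y": 0, "z": 0, "rx": 0, "ry": 0, "rz": 0, "jaw": 1}
    - {"x": 0, "y": 0, "z": -2, "rx": 0, "ry": 0, "rz": 0, "jaw": 1}
    - {"x": 0, "y": 0, "z": -5, "rx": 0, "ry": 0, "rz": 0, "jaw": 1}
    - {"x": 0, "y": 0, "z": -8, "rx": 0, "ry": 0, "rz": 0, "jaw": 1}
    - {"x": 0, "y": -2, "z": -12, "rx": 0, "ry": 0, "rz": 0, "jaw": 1}
    - {"x": 2, "y": -5, "z": -12, "rx": 0, "ry": 0, "rz": -1, "jaw": 1}
    - {"x": 4, "y": -8, "z": -12, "rx": 0, "ry": 0, "rz": -2, "jaw": 1}
    - {"x": 6, "y": -11, "z": -12, "rx": 0, "ry": 0, "rz": -3.5, "jaw": 1}
    - {"x": 8, "y": -14, "z": -12, "rx": 0, "ry": 0, "rz": -5, "jaw": 1}
    - {"x": 9.8, "y": -17.7, "z": -12, "rx": 0, "ry": 0, "rz": -5.75, "jaw": 1}
    - {"x": 9.8, "y": -17.7, "z": -12, "rx": 0, "ry": 0, "rz": -5.75, "jaw": 1}
    - {"x": 9.8, "y": -17.7, "z": -12, "rx": 0, "ry": 0, "rz": -5.75, "jaw": 1}

```text
time_s: 29.8
tcp_pos: [0.5458, 0.2741, 0.1238]
tcp_rot: [[0.995, 0.096, -0.001], [0.096, -0.995, -0.002], [-0.001, 0.002, -1.0]]
contact_force: [-0.2, -0.2, -2.0]
finger_gap: 0.0195
```

Request:
apply_moves:
  steps:
    - {"x": 0, "y": 0, "z": 0, "rx": 0, "ry": 0, "rz": 0, "jaw": 1}
    - {"x": 0, "y": 0, "z": 0, "rx": 0, "ry": 0, "rz": 0, "jaw": 1}
    - {"x": 0, "y": 0, "z": 0, "rx": 0, "ry": 0, "rz": 0, "jaw": 1}

```text
time_s: 30.1
tcp_pos: [0.5461, 0.2727, 0.1251]
tcp_rot: [[0.996, 0.093, 0.0], [0.093, -0.996, -0.0], [0.0, 0.0, -1.0]]
contact_force: [0.7, -0.2, -1.2]
finger_gap: 0.0192
```

```bash
cat > shaft.py <<'E'
from h import *
import pickle
s=status.state();print(s['time_s'],s['tcp_pos'],s['finger_gap'],s['contact_force'],'yaw',np.degrees(np.arctan2(s['tcp_rot'][1,0],s['tcp_rot'][0,0])),s['tcp_rot'][:,2].round(4))
for n in('top','scene'):
    c=cam(n);W=cloud(c); pickle.dump(c,open(n+'s.pkl','wb'))
    y0=s['tcp_pos'][1]
    ln=lambda y:s['tcp_pos'][0]-.0941*(y-y0)
    sat=cv2.cvtColor(c['img'],cv2.COLOR_BGR2HSV)[...,1]
    m=(W[...,1]<y0-.035)&(W[...,1]>y0-.33)&(abs(W[...,0]-ln(W[...,1]))<.02)&(abs(W[...,2]-s['tcp_pos'][2])<.03)&(sat<90)
    P=W[m]; print(n,len(P),'y',P[:,1].min(),P[:,1].max())
    b=(P[:,1]-y0+.16)
    for k,nm in((0,'x'),(2,'z')):
        f=np.polyfit(b,P[:,k],1)
        for _ in range(3):
            r=P[:,k]-np.polyval(f,b); g=abs(r)<2*r.std()+1e-4; f=np.polyfit(b[g],P[g,k],1)
        print(nm,'slope deg',np.degrees(np.arctan(f[0])).round(2),'at tcp',np.polyval(f,.16).round(4),'at tip(-.30)',np.polyval(f,-.14).round(4))
    mp=(W[...,2]>.068)&(W[...,2]<.082)&(abs(W[...,0]-.58)<.06)&(W[...,1]>-.075)&(W[...,1]<-.05)&(sat<60); print('near plate top',W[mp].mean(0).round(4),mp.sum())
E
python3 shaft.py
```

```text
30.1 [0.54605451 0.27272554 0.12505596] 0.01923162284768349 [ 0.71670574 -0.20556818 -1.24426114] yaw 5.337503182474813 [ 1.e-04 -5.e-04 -1.e+00]
top 574 y -0.03626215588799319 0.23700012463179956
x slope deg -5.17 at tcp 0.5438 at tip(-.30) 0.5709
z slope deg 1.1 at tcp 0.1344 at tip(-.30) 0.1286
near plate top [ 0.5772 -0.0659  0.0759] 162
scene 323 y -0.03848120909448178 0.23767472847065022
x slope deg -5.25 at tcp 0.5469 at tip(-.30) 0.5744
z slope deg 1.31 at tcp 0.1364 at tip(-.30) 0.1296
near plate top [ 0.5818 -0.068   0.076 ] 145
```

Request:
apply_moves:
  steps:
    - {"x": 0.1, "y": 0, "z": 3, "rx": -1.2, "ry": 0, "rz": 0, "jaw": 1}
    - {"x": 0.1, "y": 0, "z": 6, "rx": -1.2, "ry": 0, "rz": 0, "jaw": 1}
    - {"x": 0.1, "y": 0, "z": 7.5, "rx": -1.2, "ry": 0, "rz": 0, "jaw": 1}
    - {"x": 0.1, "y": 0, "z": 7.5, "rx": -1.2, "ry": 0, "rz": 0, "jaw": 1}
    - {"x": 0.1, "y": 0, "z": 7.5, "rx": -1.2, "ry": 0, "rz": 0, "jaw": 1}
    - {"x": 0.1, "y": 0, "z": 7.5, "rx": -1.2, "ry": 0, "rz": 0, "jaw": 1}

```text
time_s: 30.8
tcp_pos: [0.5482, 0.2739, 0.0514]
tcp_rot: [[0.996, 0.094, 0.004], [0.094, -0.995, -0.02], [0.002, 0.021, -1.0]]
contact_force: [-0.4, 0.1, -0.6]
finger_gap: 0.0195
```

```bash
python3 shaft.py; python3 - <<'E'
from h import *
import pickle
c=pickle.load(open('scenes.pkl','rb')); u,v=proj(c,[.571,-.03,.054]); u,v=int(u),int(v)
cv2.imwrite('pics/s1.png',cv2.resize(c['img'][v-50:v+40,u-60:u+60],None,fx=6,fy=6,interpolation=cv2.INTER_CUBIC))
E
```

```text
30.8 [0.54821042 0.2738753  0.0513903 ] 0.01950265307813266 [-0.40601293  0.07732664 -0.55828891] yaw 5.382970525416663 [ 0.004  -0.0203 -0.9998]
top 574 y -0.036055785208311104 0.23783601917838693
x slope deg -5.25 at tcp 0.5455 at tip(-.30) 0.5731
z slope deg 0.14 at tcp 0.0614 at tip(-.30) 0.0606
near plate top [ 0.5761 -0.066   0.0759] 163
scene 356 y -0.03822701852499474 0.23786666419037591
x slope deg -5.38 at tcp 0.5481 at tip(-.30) 0.5764
z slope deg 0.07 at tcp 0.0622 at tip(-.30) 0.0618
near plate top [ 0.5826 -0.0679  0.0762] 141
```

View pics/s1.png

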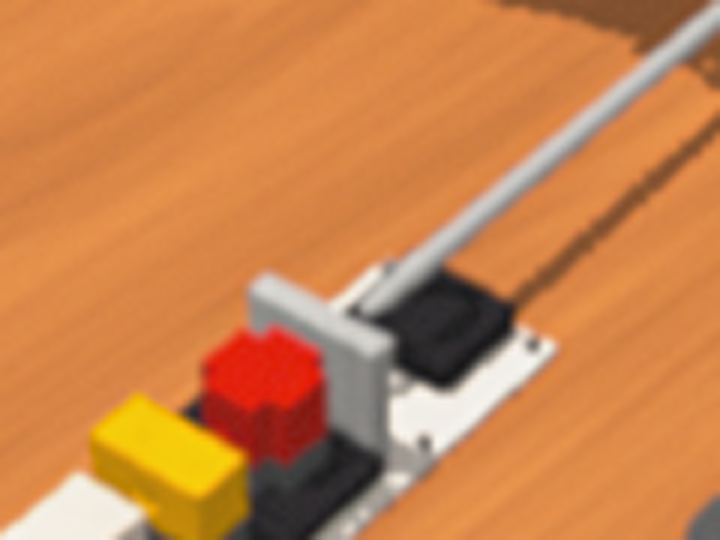

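Request:
apply_moves:
  steps:
    - {"x": -0.07, "y": 0, "z": 0.1, "rx": 0, "ry": 0, "rz": 0, "jaw": 1}
    - {"x": -0.07, "y": 1, "z": 0.12, "rx": 0, "ry": 0, "rz": 0, "jaw": 1}
    - {"x": -0.07, "y": 2, "z": 0.14, "rx": 0, "ry": 0, "rz": 0, "jaw": 1}
    - {"x": -0.07, "y": 2.5, "z": 0.15, "rx": 0, "ry": 0, "rz": 0, "jaw": 1}
    - {"x": -0.07, "y": 3, "z": 0.16, "rx": 0, "ry": 0, "rz": 0, "jaw": 1}
    - {"x": -0.07, "y": 3.5, "z": 0.17, "rx": 0, "ry": 0, "rz": 0, "jaw": 1}
    - {"x": -0.07, "y": 4, "z": 0.18, "rx": 0, "ry": 0, "rz": 0, "jaw": 1}
    - {"x": -0.07, "y": 4, "z": 0.18, "rx": 0, "ry": 0, "rz": 0, "jaw": 1}

```text
time_s: 31.7
tcp_pos: [0.5504, 0.2327, 0.0489]
tcp_rot: [[0.996, 0.093, 0.002], [0.093, -0.995, -0.022], [-0.0, 0.022, -1.0]]
contact_force: [0.6, 0.7, -1.2]
finger_gap: 0.0193
```

Request:
apply_moves:
  steps:
    - {"x": 0, "y": 0.5, "z": -0.09, "rx": 0, "ry": 0, "rz": 0, "jaw": 1}
    - {"x": 0, "y": 1, "z": -0.08, "rx": 0, "ry": 0, "rz": 0, "jaw": 1}
    - {"x": 0, "y": 1.7, "z": -0.06, "rx": 0, "ry": 0, "rz": 0, "jaw": 1}
    - {"x": 0, "y": 2.4, "z": -0.05, "rx": 0, "ry": 0, "rz": 0, "jaw": 1}
    - {"x": 0, "y": 3.1, "z": -0.03, "rx": 0, "ry": 0, "rz": 0, "jaw": 1}
    - {"x": 0, "y": 3.8, "z": -0.02, "rx": 0, "ry": 0, "rz": 0, "jaw": 1}
    - {"x": 0, "y": 4.5, "z": 0, "rx": 0, "ry": 0, "rz": 0, "jaw": 1}
    - {"x": 0, "y": 5.2, "z": 0.01, "rx": 0, "ry": 0, "rz": 0, "jaw": 1}
    - {"x": 0, "y": 5.9, "z": 0.03, "rx": 0, "ry": 0, "rz": 0, "jaw": 1}
    - {"x": 0, "y": 6.5, "z": 0.04, "rx": 0, "ry": 0, "rz": 0, "jaw": 1}
    - {"x": 0, "y": 7, "z": 0.05, "rx": 0, "ry": 0, "rz": 0, "jaw": 1}
    - {"x": 0, "y": 7, "z": 0.05, "rx": 0, "ry": 0, "rz": 0, "jaw": 1}

```text
time_s: 32.9
tcp_pos: [0.5569, 0.163, 0.0499]
tcp_rot: [[0.996, 0.093, 0.002], [0.093, -0.995, -0.022], [0.0, 0.022, -1.0]]
contact_force: [-0.5, -0.2, -1.6]
finger_gap: 0.0191
```

```bash
python3 shaft.py
```

```text
32.9 [0.55693647 0.16301605 0.04989079] 0.01913698967107252 [-0.45866959 -0.22377422 -1.56887322] yaw 5.3411176862592225 [ 0.002  -0.0219 -0.9998]
top 670 y -0.15214026459320454 0.1270154186149905
x slope deg -4.33 at tcp 0.5562 at tip(-.30) 0.5789
z slope deg 3.82 at tcp 0.0651 at tip(-.30) 0.0451
near plate top [ 0.5767 -0.0659  0.0761] 164
scene 445 y -0.13959000153842524 0.12723323735281006
x slope deg -8.02 at tcp 0.5524 at tip(-.30) 0.5947
z slope deg 1.1 at tcp 0.0601 at tip(-.30) 0.0543
near plate top [ 0.5821 -0.0681  0.0763] 140
```

Request:
apply_moves:
  steps:
    - {"x": 0, "y": 0.7, "z": 0.01, "rx": 0, "ry": 0, "rz": 0, "jaw": 1}
    - {"x": 0, "y": 1.4, "z": 0.03, "rx": 0, "ry": 0, "rz": 0, "jaw": 1}
    - {"x": 0, "y": 2.1, "z": 0.04, "rx": 0, "ry": 0, "rz": 0, "jaw": 1}
    - {"x": 0, "y": 2.8, "z": 0.06, "rx": 0, "ry": 0, "rz": 0, "jaw": 1}
    - {"x": 0, "y": 3.5, "z": 0.07, "rx": 0, "ry": 0, "rz": 0, "jaw": 1}
    - {"x": 0, "y": 4.2, "z": 0.09, "rx": 0, "ry": 0, "rz": 0, "jaw": 1}
    - {"x": 0, "y": 4.9, "z": 0.1, "rx": 0, "ry": 0, "rz": 0, "jaw": 1}
    - {"x": 0, "y": 5.6, "z": 0.12, "rx": 0, "ry": 0, "rz": 0, "jaw": 1}
    - {"x": 0, "y": 6.3, "z": 0.13, "rx": 0, "ry": 0, "rz": 0, "jaw": 1}
    - {"x": 0, "y": 6.7, "z": 0.14, "rx": 0, "ry": 0, "rz": 0, "jaw": 1}
    - {"x": 0, "y": 7, "z": 0.14, "rx": 0, "ry": 0, "rz": 0, "jaw": 1}
    - {"x": 0, "y": 7, "z": 0.14, "rx": 0, "ry": 0, "rz": 0, "jaw": 1}

```text
time_s: 34.2
tcp_pos: [0.5634, 0.0939, 0.05]
tcp_rot: [[0.996, 0.094, 0.002], [0.094, -0.995, -0.022], [-0.0, 0.022, -1.0]]
contact_force: [1.2, -0.3, -1.0]
finger_gap: 0.0191
```

Request:
apply_moves:
  steps:
    - {"x": 0, "y": 0.7, "z": 0.01, "rx": 0, "ry": 0, "rz": 0, "jaw": 1}
    - {"x": 0, "y": 1.4, "z": 0.03, "rx": 0, "ry": 0, "rz": 0, "jaw": 1}
    - {"x": 0, "y": 2.1, "z": 0.04, "rx": 0, "ry": 0, "rz": 0, "jaw": 1}
    - {"x": 0, "y": 2.8, "z": 0.06, "rx": 0, "ry": 0, "rz": 0, "jaw": 1}
    - {"x": 0, "y": 3.5, "z": 0.07, "rx": 0, "ry": 0, "rz": 0, "jaw": 1}
    - {"x": 0, "y": 4.2, "z": 0.09, "rx": 0, "ry": 0, "rz": 0, "jaw": 1}
    - {"x": 0, "y": 4.9, "z": 0.1, "rx": 0, "ry": 0, "rz": 0, "jaw": 1}
    - {"x": 0, "y": 5.6, "z": 0.12, "rx": 0, "ry": 0, "rz": 0, "jaw": 1}
    - {"x": 0, "y": 6.3, "z": 0.13, "rx": 0, "ry": 0, "rz": 0, "jaw": 1}
    - {"x": 0, "y": 6.7, "z": 0.14, "rx": 0, "ry": 0, "rz": 0, "jaw": 1}
    - {"x": 0, "y": 7, "z": 0.14, "rx": 0, "ry": 0, "rz": 0, "jaw": 1}
    - {"x": 0, "y": 7, "z": 0.14, "rx": 0, "ry": 0, "rz": 0, "jaw": 1}

```text
time_s: 35.4
tcp_pos: [0.57, 0.0242, 0.0501]
tcp_rot: [[0.996, 0.094, 0.002], [0.094, -0.995, -0.022], [-0.0, 0.022, -1.0]]
contact_force: [-0.6, -0.0, -0.5]
finger_gap: 0.0195
```

Request:
apply_moves:
  steps:
    - {"x": 0, "y": 0.7, "z": 0.01, "rx": 0, "ry": 0, "rz": 0, "jaw": 1}
    - {"x": 0, "y": 1.4, "z": 0.03, "rx": 0, "ry": 0, "rz": 0, "jaw": 1}
    - {"x": 0, "y": 2.1, "z": 0.04, "rx": 0, "ry": 0, "rz": 0, "jaw": 1}
    - {"x": 0, "y": 2.8, "z": 0.06, "rx": 0, "ry": 0, "rz": 0, "jaw": 1}
    - {"x": 0, "y": 3.5, "z": 0.07, "rx": 0, "ry": 0, "rz": 0, "jaw": 1}
    - {"x": 0, "y": 4.2, "z": 0.09, "rx": 0, "ry": 0, "rz": 0, "jaw": 1}
    - {"x": 0, "y": 4.7, "z": 0.1, "rx": 0, "ry": 0, "rz": 0, "jaw": 1}
    - {"x": 0, "y": 5.1, "z": 0.11, "rx": 0, "ry": 0, "rz": 0, "jaw": 1}
    - {"x": 0, "y": 5.4, "z": 0.11, "rx": 0, "ry": 0, "rz": 0, "jaw": 1}
    - {"x": 0, "y": 5.6, "z": 0.12, "rx": 0, "ry": 0, "rz": 0, "jaw": 1}
    - {"x": 0, "y": 5.6, "z": 0.12, "rx": 0, "ry": 0, "rz": 0, "jaw": 1}

```text
time_s: 36.5
tcp_pos: [0.5753, -0.0313, 0.0501]
tcp_rot: [[0.996, 0.094, 0.002], [0.094, -0.995, -0.022], [-0.0, 0.022, -1.0]]
contact_force: [-0.7, -0.6, -0.7]
finger_gap: 0.0191
```

Request:
apply_moves:
  steps:
    - {"x": 0, "y": 0.2, "z": 0, "rx": 0, "ry": 0, "rz": 0, "jaw": 1}
    - {"x": 0, "y": 0.35, "z": 0.01, "rx": 0, "ry": 0, "rz": 0, "jaw": 1}
    - {"x": 0, "y": 0.45, "z": 0.01, "rx": 0, "ry": 0, "rz": 0, "jaw": 1}
    - {"x": 0, "y": 0.5, "z": 0.01, "rx": 0, "ry": 0, "rz": 0, "jaw": 1}
    - {"x": 0, "y": 0.5, "z": 0.01, "rx": 0, "ry": 0, "rz": 0, "jaw": 1}

```text
time_s: 37.0
tcp_pos: [0.5757, -0.0362, 0.0501]
tcp_rot: [[0.996, 0.094, 0.002], [0.094, -0.995, -0.022], [-0.0, 0.022, -1.0]]
contact_force: [-0.3, 0.5, -1.0]
finger_gap: 0.0191
```

```bash
python3 - <<'E'
from h import *
s=status.state();print(s['time_s'],s['tcp_pos'],s['finger_gap'],s['contact_force'])
c=cam('top'); W=cloud(c)
H=cv2.cvtColor(c['img'],cv2.COLOR_BGR2HSV)
m=(W[...,2]>.04)&(W[...,2]<.075)&(W[...,1]<-.32)&(W[...,1]>-.40)&(abs(W[...,0]-.605)<.03)&(H[...,1]<90); P=W[m]; print('beyond far plate',len(P),P[P[:,1]<-.335][:,1].min() if (P[:,1]<-.335).any() else None, P[P[:,1]<-.335].mean(0))
E
```

```text
37.0 [ 0.57571405 -0.03623251  0.05011829] 0.019135703434129184 [-0.32051802  0.51516529 -1.02805782]
beyond far plate 39 -0.3463848468745048 [ 0.60141212 -0.3403302   0.05942346]
```

Request:
apply_moves:
  steps:
    - {"x": 0, "y": 0.1, "z": 0, "rx": 0, "ry": 0, "rz": 0, "jaw": 1}
    - {"x": 0, "y": 0.2, "z": 0, "rx": 0, "ry": 0, "rz": 0, "jaw": 1}
    - {"x": 0, "y": 0.25, "z": 0, "rx": 0, "ry": 0, "rz": 0, "jaw": 1}

```text
time_s: 37.35
tcp_pos: [0.5759, -0.0375, 0.0502]
tcp_rot: [[0.995, 0.095, 0.002], [0.095, -0.995, -0.02], [-0.0, 0.02, -1.0]]
contact_force: [-1.2, 6.3, 0.3]
finger_gap: 0.0192
```

Request:
apply_moves:
  squeeze: 30
  steps:
    - {"x": 0, "y": 0, "z": 0, "rx": 0, "ry": 0, "rz": 0, "jaw": 0.5}
    - {"x": 0, "y": 0, "z": 0, "rx": 0, "ry": 0, "rz": 0, "jaw": 0.3}
    - {"x": 0, "y": 0, "z": 0, "rx": 0, "ry": 0, "rz": 0, "jaw": 0.3}
    - {"x": 0, "y": 0, "z": 0, "rx": 0, "ry": 0, "rz": 0, "jaw": 0.3}
    - {"x": 0, "y": 0.06, "z": -3, "rx": 0, "ry": 0, "rz": 0, "jaw": 0.3}
    - {"x": 0, "y": 0.14, "z": -7, "rx": 0, "ry": 0, "rz": 0, "jaw": 0.3}
    - {"x": 0, "y": 0.24, "z": -12, "rx": 0, "ry": 0, "rz": 0, "jaw": 0}
    - {"x": -3, "y": 3, "z": -14, "rx": 0.5, "ry": 0, "rz": 2, "jaw": 0}
    - {"x": -14.4, "y": 39.3, "z": -14, "rx": 1.2, "ry": 0, "rz": 5.4, "jaw": 0}
    - {"x": -14.4, "y": 39.3, "z": -14, "rx": 1.2, "ry": 0, "rz": 5.4, "jaw": 0}
    - {"x": -14.4, "y": 39.3, "z": -14, "rx": 1.2, "ry": 0, "rz": 5.4, "jaw": 0}
    - {"x": -14.4, "y": 39.3, "z": -14, "rx": 1.2, "ry": 0, "rz": 5.4, "jaw": 0}

```text
time_s: 38.55
tcp_pos: [0.5063, -0.2658, 0.1954]
tcp_rot: [[1.0, 0.0, 0.002], [0.0, -1.0, -0.001], [0.002, 0.001, -1.0]]
contact_force: [0.9, -0.3, 0.3]
finger_gap: 0.0868
```

```bash
python3 - <<'E'
from h import *
s=status.state();print(s['time_s'],s['tcp_pos'],s['finger_gap'],s['contact_force'],s['q'].round(2))
t=cam('top');W=cloud(t)
find(t,W,'green',.04,.06)
for n in('red','yellow','blue'): find(t,W,n,.05,.09,(.5,.65,-.35,0))
rel(([.47,-.43,.18],0))
E
```

```text
38.55 [ 0.50628222 -0.26578078  0.19544991] 0.08675575640888154 [ 0.85654624 -0.31826015  0.3371735 ] [-0.26  0.23  0.78  1.73 -0.17  1.25  0.56]
red [355, 232, 19, 20, 235] [ 0.5782 -0.1026  0.0719] [ 578.6 -103.7] [45.8 44.4] 0.1
yellow [382, 229, 14, 26, 265] [ 0.5834 -0.1647  0.0715] [ 584.9 -164.7] [59.6 30. ] 4.9
-> [ 0.47 -0.43  0.18] xyz [-3.12 15.49  1.69] r [ 0.31 -0.11 -0.5 ]
```

Request:
apply_moves:
  steps:
    - {"x": -3.6, "y": 16.4, "z": 1.5, "rx": 0, "ry": 0, "rz": 0, "jaw": 0}
    - {"x": -3.6, "y": 16.4, "z": 1.5, "rx": 0, "ry": 0, "rz": 0, "jaw": 0}
    - {"x": -3.6, "y": 16.4, "z": 1.5, "rx": 0, "ry": 0, "rz": 0, "jaw": 0}
    - {"x": -3.6, "y": 16.4, "z": 1.5, "rx": 0, "ry": 0, "rz": 0, "jaw": 0}
    - {"x": -3.6, "y": 16.4, "z": 1.5, "rx": 0, "ry": 0, "rz": 0, "jaw": 0}
    - {"x": -3.6, "y": 16.4, "z": 1.5, "rx": 0, "ry": 0, "rz": 0, "jaw": 0}
    - {"x": -3.6, "y": 16.4, "z": 1.5, "rx": 0, "ry": 0, "rz": 0, "jaw": 0}

```text
time_s: 39.3
tcp_pos: [0.4719, -0.4265, 0.18]
tcp_rot: [[1.0, 0.002, 0.001], [0.002, -1.0, -0.0], [0.001, 0.0, -1.0]]
contact_force: [-0.0, 0.1, 0.4]
finger_gap: 0.0871
```

```bash
python3 - <<'E'
from h import *
import pickle
s=status.state();print(s['time_s'],s['tcp_pos'])
c=cam('wrist'); W=cloud(c); cv2.imwrite('pics/w7.png',c['img']); pickle.dump(c,open('w7.pkl','wb'))
find(c,W,'green',.044,.058)
m=colmask(c['img'],'green')&(W[...,2]>.044)&(W[...,2]<.058); P=W[m]
if len(P)>50:
    (x,y),r=cv2.minEnclosingCircle((P[:,:2]*1000).astype(np.float32)); print(x,y,r); rel(([x/1e3,y/1e3,.0205],0))
E
```

```text
39.3 [ 0.47193986 -0.42646033  0.18002204]
green [241, 110, 55, 53, 2334] [ 0.4388 -0.3483  0.0494] [ 438.6 -348.1] [41.3 42.8] 89.3
438.6257019042969 -348.5277099609375 21.9010066986084
-> [ 0.4386 -0.3485  0.0205] xyz [-3.35 -7.79 15.96] r [ 0.   -0.09  0.14]
```

Request:
apply_moves:
  steps:
    - {"x": -3.35, "y": -5, "z": 2, "rx": 0, "ry": 0, "rz": 0, "jaw": 0}
    - {"x": -3.35, "y": -7.8, "z": 5, "rx": 0, "ry": 0, "rz": 0, "jaw": 0}
    - {"x": -3.35, "y": -7.8, "z": 8, "rx": 0, "ry": 0, "rz": 0, "jaw": 0}
    - {"x": -3.35, "y": -7.8, "z": 9, "rx": 0, "ry": 0, "rz": 0, "jaw": 0}
    - {"x": -3.35, "y": -7.8, "z": 12, "rx": 0, "ry": 0, "rz": 0, "jaw": 0}
    - {"x": -3.35, "y": -7.8, "z": 15, "rx": 0, "ry": 0, "rz": 0, "jaw": 0}
    - {"x": -3.35, "y": -7.8, "z": 15.95, "rx": 0, "ry": 0, "rz": 0, "jaw": 0}
    - {"x": -3.35, "y": -7.8, "z": 15.95, "rx": 0, "ry": 0, "rz": 0, "jaw": 0}
    - {"x": -3.35, "y": -7.8, "z": 15.95, "rx": 0, "ry": 0, "rz": 0, "jaw": 1}
    - {"x": -3.35, "y": -7.8, "z": 15.95, "rx": 0, "ry": 0, "rz": 0, "jaw": 1}
    - {"x": -3.35, "y": -7.8, "z": 15.95, "rx": 0, "ry": 0, "rz": 0, "jaw": 1}
    - {"x": -3.35, "y": -7.8, "z": 15.95, "rx": 0, "ry": 0, "rz": 0, "jaw": 1}

```text
time_s: 40.55
tcp_pos: [0.4381, -0.3502, 0.0212]
tcp_rot: [[1.0, 0.0, 0.002], [0.0, -1.0, -0.001], [0.002, 0.001, -1.0]]
contact_force: [-0.8, -0.8, -0.3]
finger_gap: 0.0627
```

Request:
apply_moves:
  steps:
    - {"x": 0, "y": 0, "z": 0, "rx": 0, "ry": 0, "rz": 0, "jaw": 1}
    - {"x": 0, "y": 0, "z": 0, "rx": 0, "ry": 0, "rz": 0, "jaw": 1}
    - {"x": 0, "y": 0, "z": 0, "rx": 0, "ry": 0, "rz": 0, "jaw": 1}

```text
time_s: 40.85
tcp_pos: [0.4377, -0.35, 0.0206]
tcp_rot: [[1.0, 0.0, 0.001], [0.0, -1.0, -0.001], [0.001, 0.001, -1.0]]
contact_force: [-0.5, 0.7, 2.0]
finger_gap: 0.0435
```

```bash
python3 - <<'E'
from h import *
s=status.state();print(s['time_s'],s['tcp_pos'],s['finger_gap'],s['contact_force'])
dy=-.3485-s['tcp_pos'][1]; print(dy)
rel(([.5711,.0137-dy,.16],5.4))
E
```

```text
40.85 [ 0.43769544 -0.34998352  0.02055366] 0.043464879566129024 [-0.50890241  0.74790639  1.96215667]
0.0014835191008637505
-> [0.5711 0.0122 0.16  ] xyz [ 13.36 -36.21 -13.96] r [ 0.05 -0.06 -5.39]
```

Request:
apply_moves:
  steps:
    - {"x": 0, "y": 0, "z": 0, "rx": 0, "ry": 0, "rz": 0, "jaw": 1}
    - {"x": 0, "y": 0, "z": -4, "rx": 0, "ry": 0, "rz": 0, "jaw": 1}
    - {"x": 0, "y": 0, "z": -9, "rx": 0, "ry": 0, "rz": 0, "jaw": 1}
    - {"x": 0, "y": -1, "z": -14, "rx": 0, "ry": 0, "rz": 0, "jaw": 1}
    - {"x": 13.3, "y": -36.2, "z": -14, "rx": 0, "ry": 0, "rz": -5.3, "jaw": 1}
    - {"x": 13.3, "y": -36.2, "z": -14, "rx": 0, "ry": 0, "rz": -5.3, "jaw": 1}
    - {"x": 13.3, "y": -36.2, "z": -14, "rx": 0, "ry": 0, "rz": -5.3, "jaw": 1}
    - {"x": 13.3, "y": -36.2, "z": -14, "rx": 0, "ry": 0, "rz": -5.3, "jaw": 1}
    - {"x": 13.3, "y": -36.2, "z": -14, "rx": 0, "ry": 0, "rz": -5.3, "jaw": 1}
    - {"x": 13.3, "y": -36.2, "z": -14, "rx": 0, "ry": 0, "rz": -5.3, "jaw": 1}
    - {"x": 13.3, "y": -36.2, "z": -14, "rx": 0, "ry": 0, "rz": -5.3, "jaw": 1}
    - {"x": 13.3, "y": -36.2, "z": -14, "rx": 0, "ry": 0, "rz": -5.3, "jaw": 1}

```text
time_s: 42.05
tcp_pos: [0.571, 0.0175, 0.1597]
tcp_rot: [[0.995, 0.097, 0.0], [0.097, -0.995, 0.0], [0.0, -0.0, -1.0]]
contact_force: [0.2, 0.2, -2.8]
finger_gap: 0.0433
```

Request:
apply_moves:
  steps:
    - {"x": 0, "y": 0, "z": 0, "rx": 0, "ry": 0, "rz": 0, "jaw": 1}
    - {"x": 0, "y": 0, "z": 0, "rx": 0, "ry": 0, "rz": 0, "jaw": 1}
    - {"x": 0, "y": 0, "z": 0, "rx": 0, "ry": 0, "rz": 0, "jaw": 1}

```text
time_s: 42.35
tcp_pos: [0.57, 0.0105, 0.1601]
tcp_rot: [[0.996, 0.091, 0.001], [0.091, -0.996, -0.001], [0.0, 0.001, -1.0]]
contact_force: [0.1, -0.3, -2.5]
finger_gap: 0.0434
```

```bash
python3 - <<'E'
from h import *
s=status.state();print(s['time_s'],s['tcp_pos'],s['finger_gap'],s['contact_force'])
rel(([.5711,.0122,.16],5.4),([.5711,.0122,.048],5.4),([.5711,.0122,.0325],5.4))
E
```

```text
42.35 [0.57000507 0.01050356 0.16012959] 0.043438546636059124 [ 0.07045829 -0.26754559 -2.48590771]
-> [0.5711 0.0122 0.16  ] xyz [ 0.12 -0.16  0.01] r [ 0.08 -0.02 -0.2 ]
-> [0.5711 0.0122 0.048 ] xyz [ 0.12 -0.17 11.21] r [ 0.08 -0.02 -0.2 ]
-> [0.5711 0.0122 0.0325] xyz [ 0.12 -0.18 12.76] r [ 0.08 -0.02 -0.2 ]
```

Request:
apply_moves:
  steps:
    - {"x": 0.1, "y": -0.17, "z": 4, "rx": 0, "ry": 0, "rz": 0, "jaw": 1}
    - {"x": 0.1, "y": -0.17, "z": 8, "rx": 0, "ry": 0, "rz": 0, "jaw": 1}
    - {"x": 0.1, "y": -0.17, "z": 10, "rx": 0, "ry": 0, "rz": 0, "jaw": 1}
    - {"x": 0.1, "y": -0.17, "z": 10.8, "rx": 0, "ry": 0, "rz": 0, "jaw": 1}
    - {"x": 0.1, "y": -0.17, "z": 11.2, "rx": 0, "ry": 0, "rz": 0, "jaw": 1}
    - {"x": 0.1, "y": -0.17, "z": 11.6, "rx": 0, "ry": 0, "rz": 0, "jaw": 1}
    - {"x": 0.1, "y": -0.17, "z": 12, "rx": 0, "ry": 0, "rz": 0, "jaw": 1}
    - {"x": 0.1, "y": -0.17, "z": 12.4, "rx": 0, "ry": 0, "rz": 0, "jaw": 1}
    - {"x": 0.1, "y": -0.17, "z": 12.7, "rx": 0, "ry": 0, "rz": 0, "jaw": 1}
    - {"x": 0.1, "y": -0.17, "z": 12.7, "rx": 0, "ry": 0, "rz": 0, "jaw": 1}

```text
time_s: 43.35
tcp_pos: [0.5713, 0.0139, 0.0331]
tcp_rot: [[0.996, 0.093, 0.001], [0.093, -0.996, -0.001], [0.001, 0.001, -1.0]]
contact_force: [0.4, 0.1, -2.5]
finger_gap: 0.0435
```

Down without contact. Lower the last millimetre, release and back off upward.

Request:
apply_moves:
  steps:
    - {"x": 0, "y": 0, "z": 0.05, "rx": 0, "ry": 0, "rz": 0, "jaw": 1}
    - {"x": 0, "y": 0, "z": 0.05, "rx": 0, "ry": 0, "rz": 0, "jaw": 0.3}
    - {"x": 0, "y": 0, "z": 0.05, "rx": 0, "ry": 0, "rz": 0, "jaw": 0.2}
    - {"x": 0, "y": 0, "z": 0.05, "rx": 0, "ry": 0, "rz": 0, "jaw": 0}
    - {"x": 0, "y": 0, "z": 0.05, "rx": 0, "ry": 0, "rz": 0, "jaw": 0}
    - {"x": 0, "y": 0, "z": -3, "rx": 0, "ry": 0, "rz": 0, "jaw": 0}
    - {"x": 0, "y": 0, "z": -6, "rx": 0, "ry": 0, "rz": 0, "jaw": 0}
    - {"x": 0, "y": 0, "z": -11, "rx": 0, "ry": 0, "rz": 0, "jaw": 0}
    - {"x": 0, "y": -5, "z": -16, "rx": 0, "ry": 0, "rz": 0, "jaw": 0}
    - {"x": 0, "y": -10, "z": -16, "rx": 0, "ry": 0, "rz": 0, "jaw": 0}
    - {"x": 0, "y": -15, "z": -16, "rx": 0, "ry": 0, "rz": 0, "jaw": 0}
    - {"x": 0, "y": -15, "z": -16, "rx": 0, "ry": 0, "rz": 0, "jaw": 0}

```text
time_s: 44.55
tcp_pos: [0.5563, 0.17, 0.1938]
tcp_rot: [[0.995, 0.1, 0.002], [0.1, -0.995, 0.002], [0.002, -0.002, -1.0]]
contact_force: [0.5, 0.0, -0.4]
finger_gap: 0.087
```

```bash
python3 - <<'E'
from h import *
s=status.state();print(s['time_s'],s['tcp_pos'],s['finger_gap'],s['contact_force'])
t=cam('top');W=cloud(t)
find(t,W,'green',.04,.08,(.4,.7,-.5,.1))
for n in('red','yellow','blue','white'): find(t,W,n,.05,.09,(.5,.65,-.35,0))
H=cv2.cvtColor(t['img'],cv2.COLOR_BGR2HSV)
m=(W[...,2]>.05)&(W[...,2]<.075)&(abs(W[...,0]-.575)<.04)&(W[...,1]>-.058)&(W[...,1]<-.012)&(H[...,1]>120);print('head',W[m].mean(0),m.sum())
m=(W[...,2]>.045)&(W[...,2]<.072)&(abs(W[...,0]-.604)<.02)&(W[...,1]>-.38)&(W[...,1]<-.334)&(H[...,1]<90);print('tip',W[m].mean(0),m.sum(),W[m][:,1].min())
cv2.imwrite('pics/t9.png',cv2.resize(t['img'][150:320,270:480],None,fx=3.8,fy=3.5,interpolation=cv2.INTER_CUBIC))
c=cam('scene');cv2.imwrite('pics/s9.png',cv2.resize(c['img'][220:350,180:360],None,fx=4.4,fy=4.4,interpolation=cv2.INTER_CUBIC))
E
```

```text
44.55 [0.55632574 0.1700471  0.1938233 ] 0.08703596723137821 [ 0.49646886  0.02644733 -0.40353512]
green [308, 236, 17, 17, 253] [0.5672 0.0134 0.0609] [567.5  13.5] [39.4 40. ] 4.5
red [355, 232, 19, 20, 301] [ 0.5784 -0.1043  0.0718] [ 579.1 -104.1] [46.4 44.7] 2.6
yellow [382, 229, 14, 26, 292] [ 0.5828 -0.1653  0.0716] [ 584.8 -164.9] [60.4 30.5] 4.9
blue [428, 231, 19, 18, 293] [ 0.5963 -0.2834  0.0712] [ 597.8 -284.4] [40.5 41. ] 7.0
white [446, 225, 16, 30, 259] [ 0.5987 -0.3202  0.0711] [ 599.1 -326.7] [36.3 68.7] 85.9
white [345, 227, 10, 30, 195] [ 0.5762 -0.0663  0.0734] [577.1 -69.6] [70.7 21.5] 5.3
white [396, 232, 34, 17, 396] [ 0.5901 -0.2236  0.069 ] [ 591.1 -224.3] [37.5 81.6] 7.3
head [ 0.57186067 -0.03651272  0.06126679] 136
tip [ 0.6023418  -0.34047481  0.05632228] 16 -0.3480599367614249
```

View pics/t9.png

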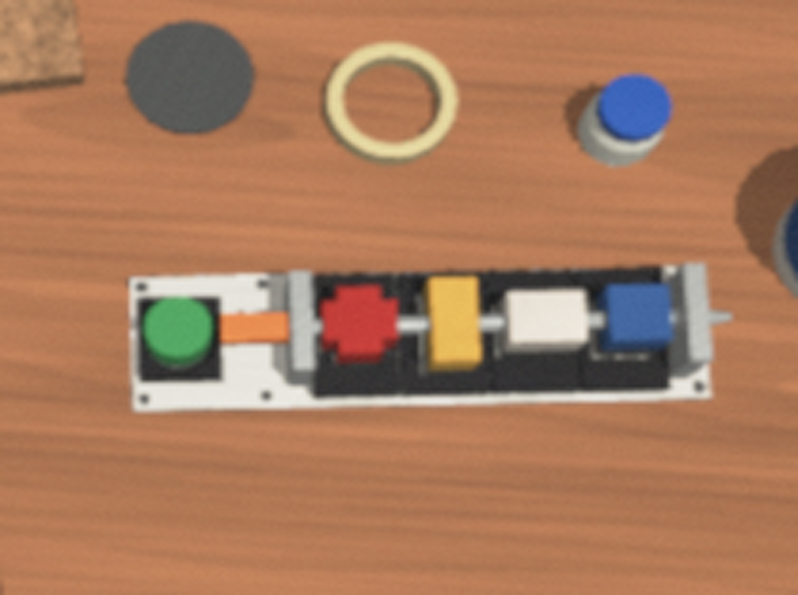

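View pics/s9.png

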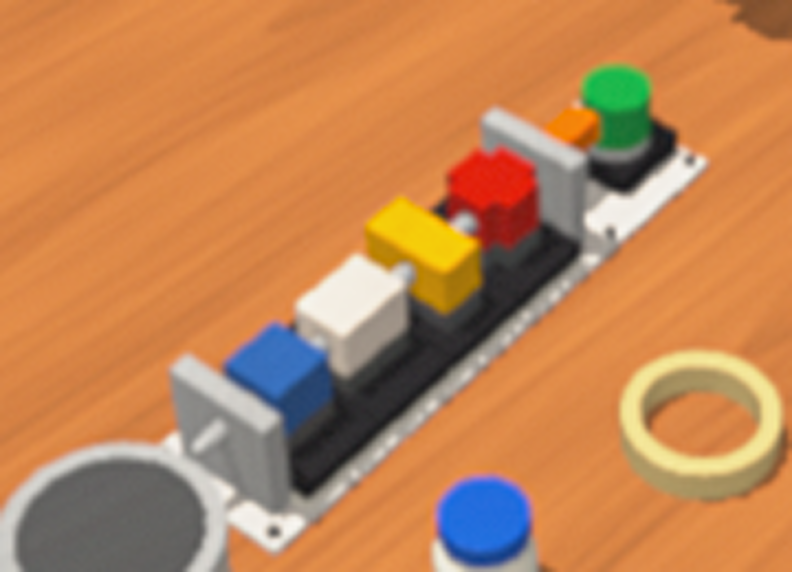

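Request:
apply_moves:
  steps:
    - {"x": 0, "y": 0, "z": 0, "rx": 0, "ry": 0, "rz": 0, "jaw": 0}
    - {"x": 0, "y": 0, "z": 0, "rx": 0, "ry": 0, "rz": 0, "jaw": 0}
    - {"x": 0, "y": 0, "z": 0, "rx": 0, "ry": 0, "rz": 0, "jaw": 0}

```text
time_s: 44.95
tcp_pos: [0.5577, 0.1614, 0.1931]
tcp_rot: [[0.996, 0.09, 0.001], [0.09, -0.996, -0.001], [0.001, 0.001, -1.0]]
contact_force: [-0.3, -0.3, 0.4]
finger_gap: 0.0872
```

```bash
python3 -c "
from cell import hand_in
print(hand_in())"
```

```text
the job is handed in; nothing more can be done
None
```

The job is done and handed in at about 45 s of the 208 s allowed; the hand-in gives no verdict, so only my own checks back this up.

- **Blocks:** All four were present and each stands in its own pocket. Their tops measured 71 to 72 mm high, against 72 mm expected, and they lie along the jig's line. The white block was last measured on its own before the shaft went in. In the final reading it ran together with the shaft, so its last check is by picture.
- **Shaft:** It went through all the bores with no side force until the head met the near plate with about 6 N. The tip shows beyond the far plate. I could follow it for only about 14 mm in the depth picture, and the geometry says 20 mm.
- **Plug:** It had been knocked about 3 cm aside during the run, so I measured it again before gripping it. It now stands in the round pocket with its top at 61 mm, against 62 mm expected.
- **Bystanders:** The tin, jar, tape and lid look untouched in the last pictures. The sanding block shows only partly in them, and the screwdriver and the pink and purple look-alikes were outside the final crops. The closest I worked to the screwdriver was when gripping the white block.
- **Disagreements:** The yellow block jammed once on the way into its pocket (25 N); a 1.5 mm nudge freed it. The top and wrist cameras disagreed by about 2 mm throughout, which is within the stated calibration.

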